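# Put three swapped bottles back on their own coasters

### The job

The three bottles on the workbench have been put back on each other's coasters. Change them round so that the wide bottle stands in the middle of the large round coaster, the slim bottle in the middle of the medium one and the little dropper bottle in the middle of the small one, all upright and let go; the empty square tile is a free spot you may use on the way. Do not tip any bottle over, and leave the tin lid and the ramekin where they are.

Things in the scene. Friction and masses are not known exactly. Their poses are not given: they have to be found in the camera images.
- wide_bottle_mid (a point): the wide bottle: a plain round lilac plastic bottle, 62 mm in diameter and 116 mm tall, about 0.19 kg; its side is straight from the foot to about 80 mm up and narrows to a cap above. This point is on its axis half-way up, 58 mm above its foot; z is its axis, up. At the start it stands on the medium coaster, near its middle
- slim_bottle_mid (a point): the slim bottle: a round white plastic bottle with a narrow ribbed cap, 48 mm in diameter and 125 mm tall, about 0.13 kg; its side is straight to about 80 mm up. This point is on its axis half-way up, 62.5 mm above its foot; z is its axis, up. At the start it stands on the small coaster, near its middle
- dropper_bottle_mid (a point): the dropper bottle: a little brown glass bottle with a dark rubber bulb, 33 mm wide and 92 mm tall, about 0.045 kg. To a gripper the body is a square block 29 mm wide from the foot to 41 mm up, and the neck and bulb above it a square bar 14 mm wide up to 90 mm, with sides along this point's x and y axes; either may be gripped. This point is on its axis half-way up, 46 mm above its foot; z is its axis, up. At the start it stands on the large coaster, near its middle
- coaster_large: round flat coaster, cork with a wooden edge, 110 mm in diameter and 8 mm thick with a level top and no rim, fixed to the bench; the largest of the three coasters. Origin: centre of its underside, on the bench top (z = 0), so its top is 8 mm higher. Home of the wide bottle
- coaster_medium: round flat coaster, cork with a wooden edge, 92 mm in diameter and 8 mm thick with a level top and no rim, fixed to the bench; the middle one of the three coasters. Origin: centre of its underside, on the bench top (z = 0), so its top is 8 mm higher. Home of the slim bottle
- coaster_small: round flat coaster, cork with a wooden edge, 74 mm in diameter and 8 mm thick with a level top and no rim, fixed to the bench; the smallest of the three coasters. Origin: centre of its underside, on the bench top (z = 0), so its top is 8 mm higher. Home of the dropper bottle
- square_tile: empty square ceramic tile, 90 x 90 mm and 8 mm thick, flat, fixed to the bench: the free spot. Origin: centre of its underside, on the bench top, its top 8 mm higher; x and y along its sides
- ramekin: bystander: a small white ramekin with brown ink in it, 67 mm in diameter, 40 mm tall, loose on the bench; to be left alone. Origin: centre of its underside
- tin_lid: bystander: a round gold-coloured metal jar lid lying on the bench, 73 mm in diameter, 13 mm tall, loose; to be left alone. Origin: centre of its underside
There are look-alikes about, which are no part of the job. Of the things that look like the part that bears dropper_bottle_mid, the largest one is meant. What is shaped like the part that bears slim_bottle_mid but brown is not meant.

How it is judged:
At the end, for the whole second after the job is handed in: Wide bottle on the large, slim on the medium, dropper bottle on the small coaster: each centred within 15 mm, foot on the coaster (height within 5 mm), upright within 0.1 rad, at rest and released; ramekin and tin lid within 20 mm of their start (horizontal distance between wide_bottle_mid and coaster_large below 0.015 m and height (world z) of wide_bottle_mid between 0.061 and 0.071 m and angle between each of wide_bottle_mid, slim_bottle_mid, dropper_bottle_mid's own z axis and vertical below 0.1 rad and linear speed of each of wide_bottle, slim_bottle, dropper_bottle below 0.02 m/s and angular speed of each of wide_bottle, slim_bottle, dropper_bottle below 0.2 rad/s and horizontal distance between slim_bottle_mid and coaster_medium below 0.015 m and height (world z) of slim_bottle_mid between 0.0655 and 0.0755 m and horizontal distance between dropper_bottle_mid and coaster_small below 0.015 m and height (world z) of dropper_bottle_mid between 0.049 and 0.059 m and distance of each of ramekin, tin_lid from where it was at the start of the episode below 0.02 m); the robot touches nothing.
It fails at once if the wide bottle is tipped over (more than 0.6 rad) (angle between wide_bottle_mid's own z axis and vertical above 0.6 rad).
It fails at once if the slim bottle is tipped over (more than 0.6 rad) (angle between slim_bottle_mid's own z axis and vertical above 0.6 rad).
It fails at once if the dropper bottle is tipped over (more than 0.6 rad) (angle between dropper_bottle_mid's own z axis and vertical above 0.6 rad).
It fails at once if the ramekin is shifted by more than 20 mm (distance of ramekin from where it was at the start of the episode above 0.02 m).
It fails at once if the tin lid is shifted by more than 20 mm (distance of tin_lid from where it was at the start of the episode above 0.02 m).
It also fails if it takes over 118 s, if anything falls off the work surface, if the arm or the gripper's body presses on something with over 40 N, if the wrist force passes 120 N, or if a joint passes its speed limit or range.

### The arm

A 6-joint arm with a two-finger parallel gripper is mounted at the origin on a cart in front of the work surface, level with it; the furniture and walls round the work are solid. World frame = base frame: x ahead of the robot, y to its left, z up, the work surface at z = 0. Lengths are in m, angles in rad, forces in N, time in s.
With the tool pointing down it reaches from about 0.375 to 0.9 m from the base axis. Payload 3.1 kg.
Tool frame: the origin (TCP) lies midway between the tips of the shut fingers; the grasp point (between the pads) lies 19 mm behind it; z points along the fingers, x is the direction in which the jaws open and shut, and the axes are right-handed (so a half turn about z gives the same grasp; the last joint's range is limited). The gripper opens to 87 mm and grips with 3 to 60 N. Pads are 19 mm wide; open, the fingers measure 117 mm over their backs; the gripper's body (75 mm by 190 mm) begins 51 mm behind the grasp point.
Start: joints at [-1.466, 0.527, 1.433, -0, 1.181, -0.178], TCP at [0.174, -0.6, 0.223] pointing down, gripper open.
Joint ranges: [-3.08, 3.08], [-0.75, 2.2], [0.22, 2.44], [-1.43, 4.57], [0, 2.65], [-2.85, 2.85]. Speed limits (rad/s): [2.79, 2.79, 3.14, 3.14, 3.14, 3.14].

### API

Orientations are given as a unit quaternion [x, y, z, w].
In Python, from rig import * gives the robot as it stands.
- The arm moves only by the tool drive_tool, never from a script. Its argument "plan" is a list of rows, each an object with "offset": the shift along the tool's x, y, z in cm, a list of three; "delta_rot": the turn, a rotation vector about the tool's x, y, z in degrees, a list of three; "jaw": the finger opening in cm, from 0 to 8.7. In form: [{"offset": [dx, dy, dz], "delta_rot": [wx, wy, wz], "jaw": jaw}, ...]. A call has exactly 8 rows; each row is the pose to reach, as a shift and turn from the pose commanded when the call began, along the tool's axes at that moment; what a row does not reach only later rows make up. A row lasts 1/12 s, in which the tool goes at most 41.7 mm and 7.16 degrees, less where a joint would pass 70% of its speed; a pose out of reach is approached as far as the arm can. A call with a gripper value outside its range is refused whole. The fingers move at their own pace and stop on an object; "squeeze" is the grip in N (left out, the last holds). Time passes only in rows, so rows that repeat a pose let the fingers close, or fill a call up. It gives the time, the measured TCP pose, the force and the opening at its end, in the units of the state.
- get_obs(): the state, without advancing time (a new reading comes with each control period).
- camera(name): name is "scene" or "top" or "wrist"; returns the picture (400x640x3 uint8, red, green, blue); there is no depth.
- calibration(name): a dict with "K" (3x3 intrinsics, pixels), "pose" (4x4, takes a point from camera to world coordinates); the wrist camera has in their place "tool_from_camera" (4x4, takes a point from camera to tool coordinates, whose origin is the TCP and whose axes are the tool frame's). Camera axes: x right, y down, z forward; pixel columns grow to the right and rows downward; lengths in m; the calibration is good to about 2 mm. The wrist camera is an equidistant fisheye: a pixel r from the principal point sees the ray r / f radians off the axis. A picture is of the moment at which its call begins: read the wrist's pose just before it. calibration takes no time and is no camera call.
- hand_in(): hands the job in, once; it reports no verdict.
The state is a dict: "time": time; "q": joint angles; "joint_velocities": joint speeds; "joint_torque": joint torques, N m; "position": TCP position; "tool_rot": TCP orientation; "ft_force": force on the tool from outside, world axes, zero at the start; "moment": the same for the moment, N m; "grip_width": finger opening in m.
Only numpy, scipy, OpenCV 4.12 (cv2) and the standard library are available. Lean on these libraries where they do the work, as an engineer would, in place of code of your own. Each camera call takes 0.05 s, during which the arm holds its last target.

## Working session

There is one attempt and no reset: what is moved stays moved. The work goes in short steps, Python scripts to look and compute and a tool call to move; the robot and the scene stay as the last step left them, time stands still between calls to the robot, and variables do not carry over. Pictures are saved under pics/ and viewed, and the job is handed in when it is done.

Besides the shell and the picture viewer there is one more tool, called after "Emit:" as a command line: name --argument value ..., lists and objects as JSON in quotes. drive_tool: Moves the arm, as the interface text tells. Its arguments: {"type":"object","properties":{"plan":{"type":"array","items":{"type":"object","properties":{"offset":{"type":"array","items":{"type":"number"}},"delta_rot":{"type":"array","items":{"type":"number"}},"jaw":{"type":"number"}}}},"squeeze":{"type":"number"}},"required":["plan"]}

```bash
ls; mkdir -p pics; python3 - <<'E'
from rig import *
import cv2,numpy as np
o=get_obs()
for k,v in o.items(): print(k,np.round(v,3))
for n in("top","scene"):
    im=camera(n); cv2.imwrite(f"pics/{n}0.png",im[:,:,::-1]); c=calibration(n); print(n,np.round(c["K"],1).tolist(),np.round(c["pose"],4).tolist())
print(calibration("wrist"))
E
```

```text
pics
time 0.0
q [-1.466  0.528  1.434  0.     1.181 -0.179]
joint_velocities [ 0.    -0.001  0.001 -0.     0.001 -0.001]
joint_torque [-2.0000e-03 -4.4005e+01 -1.7659e+01  6.3000e-02  5.8000e-02 -0.0000e+00]
position [ 0.174 -0.599  0.222]
tool_rot [ 0.8   -0.6   -0.001 -0.001]
ft_force [ 0.012 -0.17   0.262]
moment [-0.035  0.006 -0.004]
grip_width 0.087
top [[370.1, 0.0, 324.5], [0.0, 370.1, 200.7], [0.0, 0.0, 1.0]] [[0.0282, -0.9974, 0.0658, 0.5151], [-0.9996, -0.0285, -0.0036, 0.0467], [0.0055, -0.0656, -0.9978, 0.9354], [0.0, 0.0, 0.0, 1.0]]
scene [[448.7, 0.0, 314.0], [0.0, 448.7, 195.9], [0.0, 0.0, 1.0]] [[-0.8453, -0.3511, 0.4028, 0.2139], [-0.5341, 0.5319, -0.6571, 0.6799], [0.0164, -0.7706, -0.6371, 0.6672], [0.0, 0.0, 0.0, 1.0]]
{'K': array([[309.70691629,   0.        , 315.7176529 ],
       [  0.        , 309.70691629, 194.08592003],
       [  0.        ,   0.        ,   1.        ]]), 'tool_from_camera': array([[ 9.99999848e-01,  5.27719958e-04, -1.58294119e-04,
        -4.96419283e-05],
       [-4.66373577e-04,  9.63765733e-01,  2.66749687e-01,
        -7.27305868e-02],
       [ 2.93327581e-04, -2.66749572e-01,  9.63765832e-01,
        -1.60949277e-01],
       [ 0.00000000e+00,  0.00000000e+00,  0.00000000e+00,
         1.00000000e+00]])}
```

View pics/top0.png

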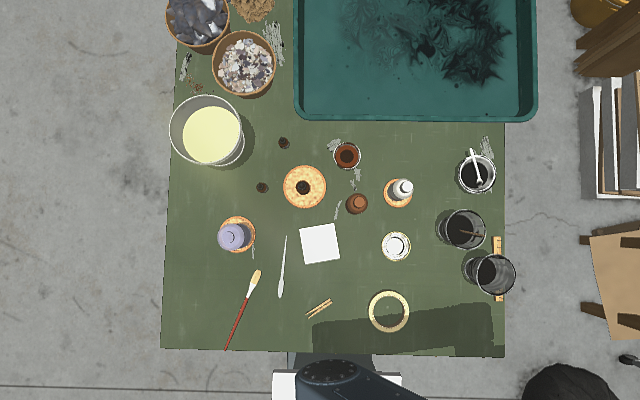

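View pics/scene0.png

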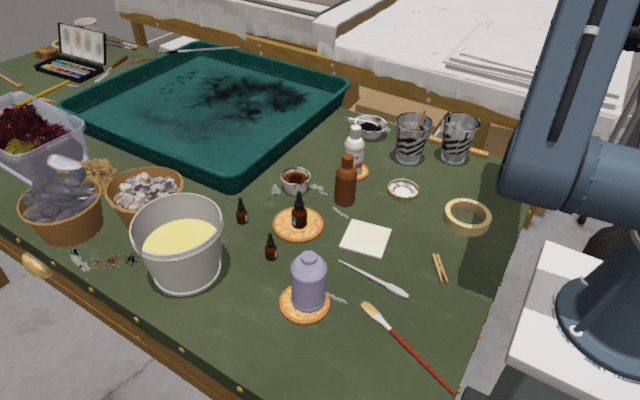

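```bash
cat > h.py <<'E'
from rig import *
import cv2,numpy as np
from scipy.spatial.transform import Rotation as R
def ray(name,u,v,tool=None):
    c=calibration(name);K=c["K"]
    x=(u-K[0,2])/K[0,0];y=(v-K[1,2])/K[1,1]
    if name=="wrist":
        r=np.hypot(x,y);d=np.array([np.sin(r)*x/max(r,1e-9),np.sin(r)*y/max(r,1e-9),np.cos(r)])
        T=tool@c["tool_from_camera"]
    else:
        d=np.array([x,y,1.]);T=c["pose"]
    return T[:3,3],T[:3,:3]@d
def toolT(o=None):
    o=o or get_obs();T=np.eye(4);T[:3,:3]=R.from_quat(o["tool_rot"]).as_matrix();T[:3,3]=o["position"];return T
def onplane(name,u,v,z,tool=None):
    p,d=ray(name,u,v,tool);return p+d*(z-p[2])/d[2]
def proj(name,P,tool=None):
    c=calibration(name);K=c["K"];T=c["pose"] if name!="wrist" else tool@c["tool_from_camera"]
    q=np.linalg.inv(T)@np.append(P,1)
    if name=="wrist":
        r=np.hypot(q[0],q[1]);th=np.arctan2(r,q[2]);s=th/max(r,1e-9);return K[0,2]+K[0,0]*q[0]*s,K[1,2]+K[1,1]*q[1]*s
    return K[0,2]+K[0,0]*q[0]/q[2],K[1,2]+K[1,1]*q[1]/q[2]
def fitcircle(P):
    A=np.c_[2*P,np.ones(len(P))];s=np.linalg.lstsq(A,(P**2).sum(1),rcond=None)[0];return s[0],s[1],np.sqrt(s[2]+s[0]**2+s[1]**2)
E
python3 - <<'E'
import cv2
a=cv2.imread("pics/top0.png");b=cv2.imread("pics/scene0.png")
cv2.imwrite("pics/topc.png",cv2.resize(a[120:340,210:420],None,fx=2.7,fy=2.7,interpolation=cv2.INTER_CUBIC))
cv2.imwrite("pics/scc.png",cv2.resize(b[110:330,220:440],None,fx=2.7,fy=2.7,interpolation=cv2.INTER_CUBIC))
E
```

```text
(no output)
```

View pics/topc.png

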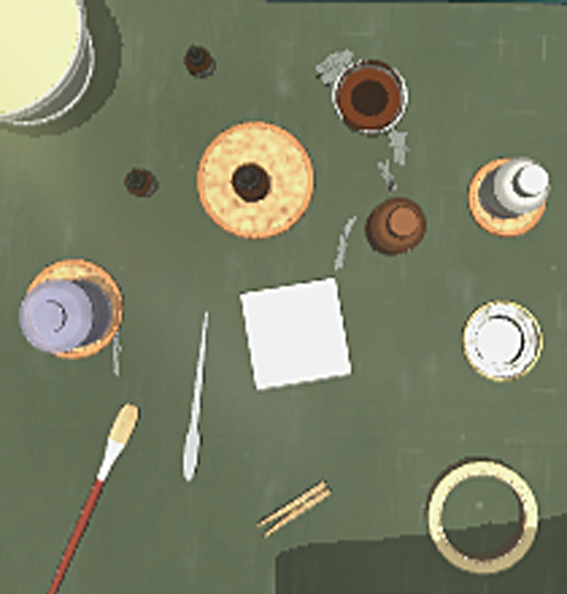

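View pics/scc.png

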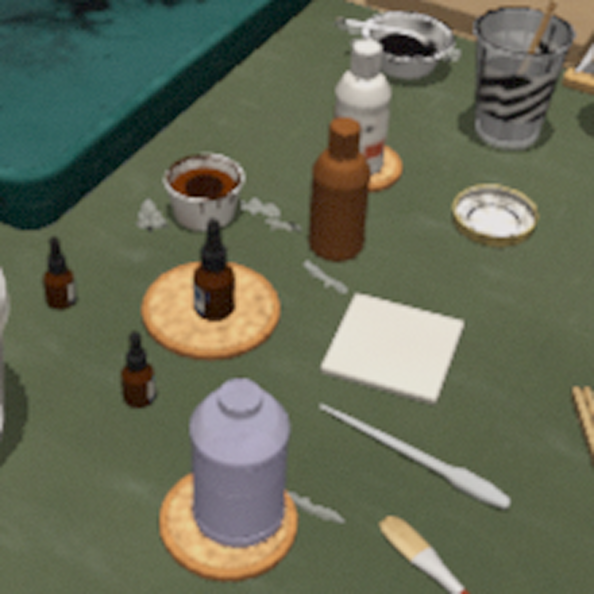

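```bash
cat > m.py <<'E'
from h import *
from scipy.optimize import least_squares
a=cv2.imread("pics/top0.png")
hsv=cv2.cvtColor(a,cv2.COLOR_BGR2HSV).astype(int)
orange=(hsv[...,0]>8)&(hsv[...,0]<25)&(hsv[...,1]>90)&(hsv[...,2]>150)
green=(hsv[...,0]>35)&(hsv[...,0]<90)&(hsv[...,1]>25)&(hsv[...,2]<125)
for n,(u,v,r) in dict(large=(304.5,186.7,.055),medium=(237,234.5,.046),small=(398,193,.037)).items():
    # boundary pixels: orange px w/ green neighbor within 2 px
    gd=cv2.dilate(green.astype(np.uint8),np.ones((3,3)))>0
    b=orange&gd; vs,us=np.nonzero(b); k=np.hypot(us-u,vs-v)<32; us,vs=us[k],vs[k]
    P=np.array([onplane("top",x,y,.006)[:2] for x,y in zip(us,vs)])
    f=least_squares(lambda c:np.hypot(*(P-c[:2]).T)-(r-.0012),P.mean(0),loss="soft_l1",f_scale=.001)
    print(n,len(P),np.round(f.x,4),"rms",np.round(np.sqrt((f.fun**2).mean()),4),"free",np.round(fitcircle(P),4))
for n,u,v,z in [("cap_wide",50/2.7+210,316/2.7+120,.124),("cap_slim",531/2.7+210,182/2.7+120,.133),("drop tip",251/2.7+210,181/2.7+120,.1),
  ("brown cap",404/2.7+210,222/2.7+120,.125),("lid",503/2.7+210,341/2.7+120,.013),("ram",370/2.7+210,97/2.7+120,.04),
  ("tile",295.5/2.7+210,333/2.7+120,.008),("d2",198/2.7+210,61/2.7+120,.05),("d3",140/2.7+210,182/2.7+120,.05)]:
    print(n,np.round(onplane("top",u-.3,v-.3,z),4))
for u,v in [(240,293),(334,278),(351,374),(258,389)]: print(np.round(onplane("top",u/2.7+209.7,v/2.7+119.7,.008),4))
b=lambda u,v:(u/2.7+219.7,v/2.7+109.7)
for n,u,v,z in [("wide cap s",240,392,.124),("slim cap s",368,47,.133),("drop s",213,228,.1),("brown s",344,126,.125),("large",211,306,.008),("medium",229,516,.008)]:
    print(n,np.round(onplane("scene",*b(u,v),z),4))
E
python3 m.py
```

```text
large 110 [0.6113 0.0958] rms 0.0008 free [0.6114 0.0958 0.0534]
medium 74 [0.4866 0.2607] rms 0.0008 free [0.4867 0.2607 0.0447]
small 52 [ 0.6019 -0.1401] rms 0.0009 free [ 0.6017 -0.1399  0.0353]
cap_wide [0.4838 0.2513 0.124 ]
cap_slim [ 0.6027 -0.1339  0.133 ]
drop tip [0.6004 0.094  0.1   ]
brown cap [ 0.568  -0.0328  0.125 ]
lid [ 0.4683 -0.1372  0.013 ]
ram [ 0.686  -0.0079  0.04  ]
tile [0.4701 0.0536 0.008 ]
d2 [0.7122 0.1478 0.05  ]
d3 [0.6018 0.1954 0.05  ]
[0.5055 0.106  0.008 ]
[0.5218 0.0194 0.008 ]
[0.434  0.0015 0.008 ]
[0.4179 0.0866 0.008 ]
wide cap s [0.4838 0.2527 0.124 ]
slim cap s [ 0.6038 -0.1346  0.133 ]
drop s [0.6012 0.107  0.1   ]
brown s [ 0.5685 -0.0299  0.125 ]
large [0.6109 0.0962 0.008 ]
medium [0.4869 0.2593 0.008 ]
```

```bash
cat > go.py <<'E'
import sys
from h import *
# go.py x y z psi(deg): offset cm in tool frame, rotvec deg
x,y,z,psi=map(float,sys.argv[1:5])
T=toolT();o=get_obs()
cur=np.degrees(np.arctan2(T[1,0],T[0,0]))
off=T[:3,:3].T@(np.array([x,y,z])-T[:3,3])*100
d=(psi-cur+180)%360-180
Rd=np.array([[np.cos(np.radians(psi)),np.sin(np.radians(psi)),0],[np.sin(np.radians(psi)),-np.cos(np.radians(psi)),0],[0,0,-1]]).T
rv=np.degrees(R.from_matrix(T[:3,:3].T@Rd.T).as_rotvec())
print("t",round(o["time"],2),"pos",np.round(o["position"],4),"psi",round(cur,2),"w",round(o["grip_width"],4),"q",np.round(o["q"],2),"\noffset",np.round(off,2).tolist(),"rot",np.round(rv,2).tolist(), "dist",round(float(np.linalg.norm(off)),2))
E
python3 go.py .605 .097 .25 -90
```

```text
t 0.1 pos [ 0.1744 -0.5995  0.2217] psi -73.8 w 0.0867 q [-1.47  0.53  1.43 -0.    1.18 -0.18] 
offset [-54.87, -60.79, -2.71] rot [-0.0, 0.11, 16.2] dist 81.94
```

Emit:
drive_tool --plan '[{"offset": [-2,-2.2,-0.3],"delta_rot": [0,0,2],"jaw": 8.7},{"offset": [-4.6,-5.2,-1.2],"delta_rot": [0,0,4],"jaw": 8.7},{"offset": [-7.2,-8.2,-2.7],"delta_rot": [0,0,8],"jaw": 8.7},{"offset": [-9.9,-11.1,-2.7],"delta_rot": [0,0,10],"jaw": 8.7},{"offset": [-12.5,-14.1,-2.7],"delta_rot": [0,0,12],"jaw": 8.7},{"offset": [-15.1,-17,-2.7],"delta_rot": [0,0,14],"jaw": 8.7},{"offset": [-17.8,-20,-2.7],"delta_rot": [0,0,16.2],"jaw": 8.7},{"offset": [-20.4,-23,-2.7],"delta_rot": [0,0,16.2],"jaw": 8.7}]' --squeeze 15

```text
time: 0.77
position: [0.3387, -0.3379, 0.2493]
tool_rot: [-0.706, 0.708, 0.0, 0.0]
ft_force: [0.8, -1.6, -1.0]
grip_width: 0.0869
```

```bash
python3 go.py .605 .097 .25 -90
```

```text
t 0.77 pos [ 0.3387 -0.3379  0.2493] psi -90.11 w 0.0869 q [-1.02  0.29  1.76  0.    1.09  0.55] 
offset [-43.54, -26.54, -0.04] rot [0.02, 0.04, -0.11] dist 51.0
```

Emit:
drive_tool --plan '[{"offset": [-3.4,-2.1,0],"delta_rot": [0,0,0],"jaw": 8.7},{"offset": [-6.8,-4.2,0],"delta_rot": [0,0,0],"jaw": 8.7},{"offset": [-10.2,-6.3,0],"delta_rot": [0,0,0],"jaw": 8.7},{"offset": [-13.6,-8.4,0],"delta_rot": [0,0,0],"jaw": 8.7},{"offset": [-17,-10.5,0],"delta_rot": [0,0,0],"jaw": 8.7},{"offset": [-20.4,-12.6,0],"delta_rot": [0,0,0],"jaw": 8.7},{"offset": [-23.8,-14.7,0],"delta_rot": [0,0,0],"jaw": 8.7},{"offset": [-27.2,-16.8,0],"delta_rot": [0,0,0],"jaw": 8.7}]'

```text
time: 1.43
position: [0.5067, -0.066, 0.2493]
tool_rot: [0.707, -0.707, -0.0, 0.0]
ft_force: [0.6, -0.9, 0.4]
grip_width: 0.0869
```

```bash
python3 go.py .605 .097 .25 -90
```

```text
t 1.43 pos [ 0.5067 -0.066   0.2493] psi -89.99 w 0.0869 q [-0.35  0.34  1.68 -0.    1.12  1.22] 
offset [-16.3, -9.83, -0.07] rot [0.04, 0.01, 0.01] dist 19.03
```

Emit:
drive_tool --plan '[{"offset": [-3.4,-2.0,0],"delta_rot": [0,0,0],"jaw": 8.7},{"offset": [-6.8,-4.1,0],"delta_rot": [0,0,0],"jaw": 8.7},{"offset": [-10.2,-6.1,0],"delta_rot": [0,0,0],"jaw": 8.7},{"offset": [-13.4,-8.1,0],"delta_rot": [0,0,0],"jaw": 8.7},{"offset": [-15.5,-9.4,0],"delta_rot": [0,0,0],"jaw": 8.7},{"offset": [-16.3,-9.8,0],"delta_rot": [0,0,0],"jaw": 8.7},{"offset": [-16.3,-9.8,0],"delta_rot": [0,0,0],"jaw": 8.7},{"offset": [-16.3,-9.8,0],"delta_rot": [0,0,0],"jaw": 8.7}]'

```text
time: 2.1
position: [0.6035, 0.0946, 0.2489]
tool_rot: [0.707, -0.707, -0.0, 0.001]
ft_force: [0.1, -0.6, 0.0]
grip_width: 0.0874
```

```bash
python3 go.py .605 .097 .25 -90; python3 - <<'E'
from h import *
T=toolT(); np.save("T1.npy",T); im=camera("wrist")[:,:,::-1]; cv2.imwrite("pics/w1.png",im)
print(proj("wrist",[.605,.097,.1],T))
E
```

```text
t 2.1 pos [0.6035 0.0946 0.2489] psi -89.95 w 0.0874 q [-0.03  0.48  1.44 -0.    1.22  1.54] 
offset [-0.24, -0.15, -0.11] rot [0.12, -0.05, 0.05] dist 0.3
(np.float64(313.3113269002955), np.float64(180.09401384633796))
```

View pics/w1.png

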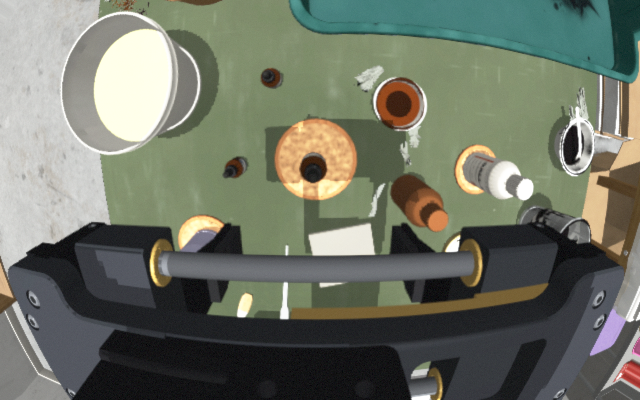

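```bash
python3 - <<'E'
import cv2
a=cv2.imread("pics/w1.png")
cv2.imwrite("pics/w1c.png",cv2.resize(a[110:210,265:365],None,fx=6,fy=6,interpolation=cv2.INTER_CUBIC))
E
```

```text
(no output)
```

View pics/w1c.png

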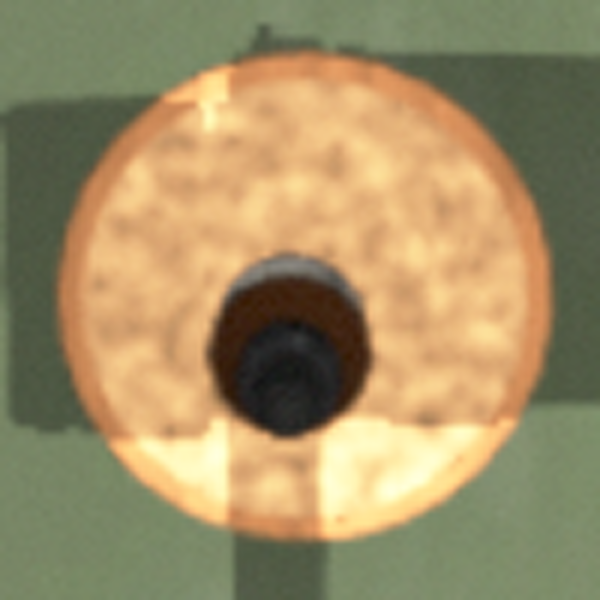

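```bash
python3 go.py .42 .10 .12 -90; python3 - <<'E'
import cv2
a=cv2.imread("pics/scene0.png")
cv2.imwrite("pics/s0c.png",cv2.resize(a[185:240,270:330],None,fx=10,fy=10,interpolation=cv2.INTER_CUBIC))
E
```

```text
t 2.15 pos [0.6033 0.0939 0.2491] psi -90.03 w 0.0871 q [-0.03  0.48  1.44 -0.    1.22  1.54] 
offset [-0.61, 18.31, 12.94] rot [0.11, -0.04, -0.03] dist 22.43
```

View pics/s0c.png

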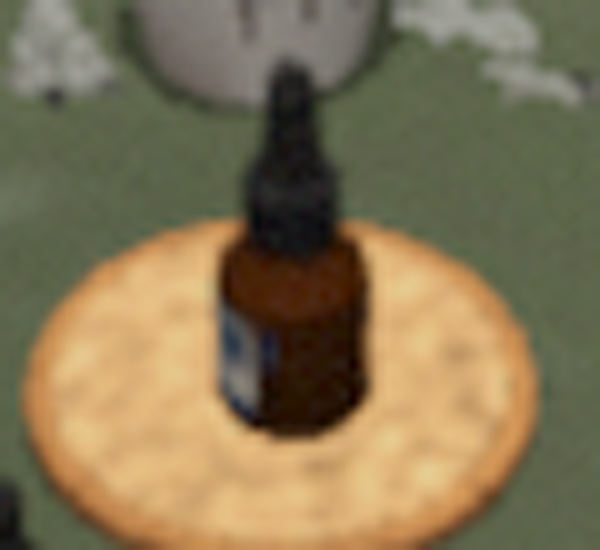

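Emit:
drive_tool --plan '[{"offset": [0,2,0.8],"delta_rot": [0,0,0],"jaw": 8.7},{"offset": [0,5,2],"delta_rot": [0,0,0],"jaw": 8.7},{"offset": [0,8,4],"delta_rot": [0,0,0],"jaw": 8.7},{"offset": [0,11,6],"delta_rot": [0,0,0],"jaw": 8.7},{"offset": [0,14,9],"delta_rot": [0,0,0],"jaw": 8.7},{"offset": [0,17,12],"delta_rot": [0,0,0],"jaw": 8.7},{"offset": [0,18.5,13],"delta_rot": [0,0,0],"jaw": 8.7},{"offset": [0,18.5,13],"delta_rot": [0,0,0],"jaw": 8.7}]'

```text
time: 2.82
position: [0.4108, 0.094, 0.1176]
tool_rot: [-0.706, 0.708, 0.005, -0.005]
ft_force: [-0.8, 0.7, 0.2]
grip_width: 0.087
```

```bash
python3 - <<'E'
from h import *
T=toolT(); np.save("T2.npy",T); im=camera("wrist")[:,:,::-1]; cv2.imwrite("pics/w2.png",im)
u,v=map(int,proj("wrist",[.603,.099,.05],T));print(u,v,T[:3,3])
cv2.imwrite("pics/w2c.png",cv2.resize(im[max(0,v-60):v+60,u-60:u+60],None,fx=5,fy=5,interpolation=cv2.INTER_CUBIC))
E
```

```text
308 -41 [0.4108217  0.09396048 0.11755818]
```

View pics/w2c.png

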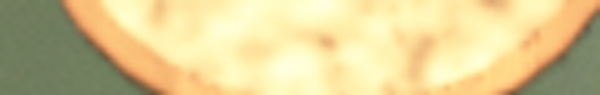

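```bash
python3 go.py .56 -0.01 .17 -90
```

```text
t 2.87 pos [0.4158 0.0938 0.1189] psi -90.12 w 0.087 q [-0.04  0.46  2.01 -0.    0.68  1.53] 
offset [10.35, -14.41, -5.19] rot [0.32, -0.0, -0.12] dist 18.49
```

Emit:
drive_tool --plan '[{"offset": [1,-1,-1.5],"delta_rot": [0,0,0],"jaw": 8.7},{"offset": [2,-2.5,-4],"delta_rot": [0,0,0],"jaw": 8.7},{"offset": [4,-5,-5.2],"delta_rot": [0,0,0],"jaw": 8.7},{"offset": [6,-8,-5.2],"delta_rot": [0,0,0],"jaw": 8.7},{"offset": [8,-11,-5.2],"delta_rot": [0,0,0],"jaw": 8.7},{"offset": [10,-13.5,-5.2],"delta_rot": [0,0,0],"jaw": 8.7},{"offset": [10.4,-14.4,-5.2],"delta_rot": [0,0,0],"jaw": 8.7},{"offset": [10.4,-14.4,-5.2],"delta_rot": [0,0,0],"jaw": 8.7}]'

```text
time: 3.53
position: [0.5682, -0.0124, 0.1733]
tool_rot: [-0.706, 0.708, -0.003, 0.002]
ft_force: [-0.0, -0.3, 0.0]
grip_width: 0.0871
```

```bash
python3 - <<'E'
from h import *
T=toolT(); np.save("T3.npy",T); im=camera("wrist")[:,:,::-1]; cv2.imwrite("pics/w3.png",im)
u,v=map(int,proj("wrist",[.603,.099,.05],T));print(u,v,T[:3,3],proj("wrist",[.603,.099,.1],T),proj("wrist",[.603,.099,.008],T))
cv2.imwrite("pics/w3c.png",cv2.resize(im[max(0,v-60):v+60,u-60:u+60],None,fx=5,fy=5,interpolation=cv2.INTER_CUBIC))
E
```

```text
200 154 [ 0.56816182 -0.01235284  0.17334408] (np.float64(179.49649589900426), np.float64(163.3617810046475)) (np.float64(213.90343618432553), np.float64(149.37820877432983))
```

View pics/w3c.png

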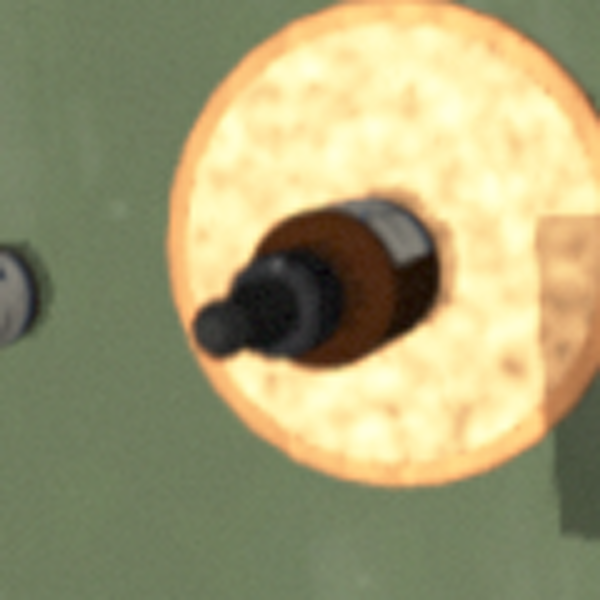

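```bash
python3 - <<'E'
from h import *
T=np.load("T3.npy"); u0,v0=200-60,154-60
f=lambda u,v,z:onplane("wrist",u/5+u0-.4,v/5+v0-.4,z,T)
for n,u,v,z in [("coaster",405,243,.008),("tip",216,330,.098),("edge bottom",436,258,.012),("edge top",398,264,.042),("neck ring",300,303,.055),("foot right",441,255,.01),("body base far",380,190,.01)]: print(n,np.round(f(u,v,z),4))
# shoulder circle top: ellipse fit centre approx
print(np.round(f(330,285,.045),4))
E
```

```text
coaster [0.6106 0.0908 0.008 ]
tip [0.6057 0.0966 0.098 ]
edge bottom [0.6075 0.0826 0.012 ]
edge top [0.6096 0.0817 0.042 ]
neck ring [0.6042 0.098  0.055 ]
foot right [0.6079 0.082  0.01  ]
body base far [0.6226 0.0953 0.01  ]
[0.6063 0.0952 0.045 ]
```

```bash
python3 - <<'E'
from h import *
T=np.load("T1.npy")
for u,v,z in [(289,385,.095),(290,345,.046),(305,295,.008)]: print(np.round(onplane("wrist",265+u/6-.4,110+v/6-.4,z,T),4))
E
python3 go.py .604 .097 .18 -78
```

```text
[0.6106 0.0976 0.095 ]
[0.6085 0.0978 0.046 ]
[0.6125 0.0949 0.008 ]
t 3.58 pos [ 0.5651 -0.0107  0.1726] psi -90.14 w 0.0874 q [-0.22  0.51  1.64  0.    0.99  1.36] 
offset [-10.77, -3.87, -0.73] rot [-0.16, -0.05, -12.14] dist 11.47
```

Emit:
drive_tool --plan '[{"offset": [-2,-0.8,-0.7],"delta_rot": [0,0,-3],"jaw": 8.7},{"offset": [-4.5,-1.6,-0.7],"delta_rot": [0,0,-6],"jaw": 8.7},{"offset": [-7,-2.4,-0.7],"delta_rot": [0,0,-9],"jaw": 8.7},{"offset": [-9.5,-3.4,-0.7],"delta_rot": [0,0,-12],"jaw": 8.7},{"offset": [-10.8,-4,-0.7],"delta_rot": [0,0,-12],"jaw": 8.7},{"offset": [-10.8,-4,-0.7],"delta_rot": [0,0,-12],"jaw": 8.7},{"offset": [-10.8,-4,-0.7],"delta_rot": [0,0,-12],"jaw": 8.7},{"offset": [-10.8,-4,-0.7],"delta_rot": [0,0,-12],"jaw": 8.7}]'

```text
time: 4.25
position: [0.6023, 0.0984, 0.1785]
tool_rot: [0.777, -0.63, -0.0, 0.001]
ft_force: [-1.1, -0.0, -0.4]
grip_width: 0.0868
```

```bash
python3 go.py .605 .097 .06 -78;python3 - <<'E'
from h import *
T=toolT(); np.save("T4.npy",T); im=camera("wrist")[:,:,::-1]; cv2.imwrite("pics/w4.png",im)
u,v=map(int,proj("wrist",[.605,.097,.08],T));print(u,v,T[:3,3])
cv2.imwrite("pics/w4c.png",cv2.resize(im[max(0,v-60):v+60,u-60:u+60],None,fx=5,fy=5,interpolation=cv2.INTER_CUBIC))
E
```

```text
t 4.25 pos [0.6023 0.0984 0.1785] psi -78.03 w 0.0868 q [-0.02  0.56  1.51 -0.    1.07  1.34] 
offset [0.19, -0.26, 11.85] rot [0.09, -0.02, -0.03] dist 11.85
318 192 [0.60225209 0.09841447 0.17850051]
```

View pics/w4c.png

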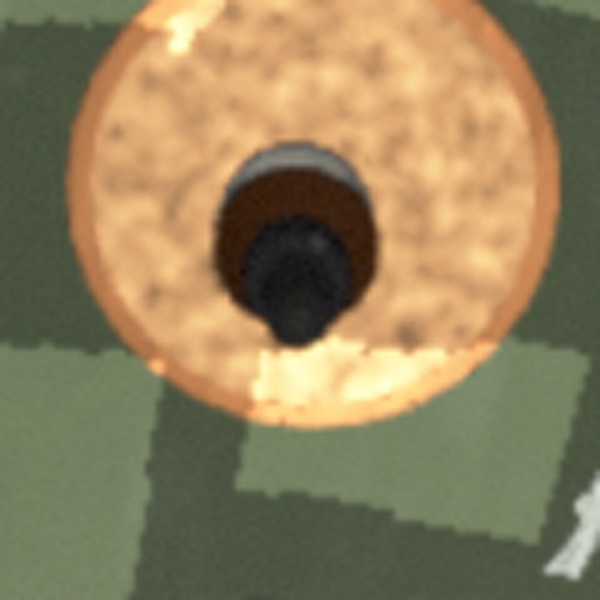

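```bash
python3 - <<'E'
from h import *
T=np.load("T4.npy");u0,v0=258,132
for n,u,v,z in [("shoulder",297,245,.047),("tip",298,325,.098),("ring",297,268,.06),("coaster",314,184,.007)]: print(n,np.round(onplane("wrist",u0+u/5-.4,v0+v/5-.4,z,T),4))
E
```

```text
shoulder [0.6075 0.0983 0.047 ]
tip [0.6061 0.098  0.098 ]
ring [0.6062 0.0981 0.06  ]
coaster [0.6126 0.0954 0.007 ]
```

Emit:
drive_tool --plan '[{"offset": [0.1,-0.4,1],"delta_rot": [0,0,0],"jaw": 6},{"offset": [0.1,-0.4,3],"delta_rot": [0,0,0],"jaw": 6},{"offset": [0.1,-0.4,5],"delta_rot": [0,0,0],"jaw": 6},{"offset": [0.1,-0.4,7],"delta_rot": [0,0,0],"jaw": 6},{"offset": [0.1,-0.4,9],"delta_rot": [0,0,0],"jaw": 6},{"offset": [0.1,-0.4,11],"delta_rot": [0,0,0],"jaw": 6},{"offset": [0.1,-0.4,11.8],"delta_rot": [0,0,0],"jaw": 6},{"offset": [0.1,-0.4,11.8],"delta_rot": [0,0,0],"jaw": 6}]'

```text
time: 4.97
position: [0.6055, 0.0979, 0.0578]
tool_rot: [0.777, -0.63, -0.002, 0.002]
ft_force: [0.1, 0.3, 0.1]
grip_width: 0.0602
```

```bash
python3 go.py .6065 .098 .06 -78;python3 - <<'E'
from h import *
cv2.imwrite("pics/w5.png",camera("wrist")[:,:,::-1])
E
```

```text
t 4.97 pos [0.6055 0.0979 0.0578] psi -78.08 w 0.0602 q [-0.02  0.73  1.58 -0.    0.84  1.34] 
offset [0.01, -0.1, -0.22] rot [0.32, 0.07, -0.08] dist 0.24
```

View pics/w5.png

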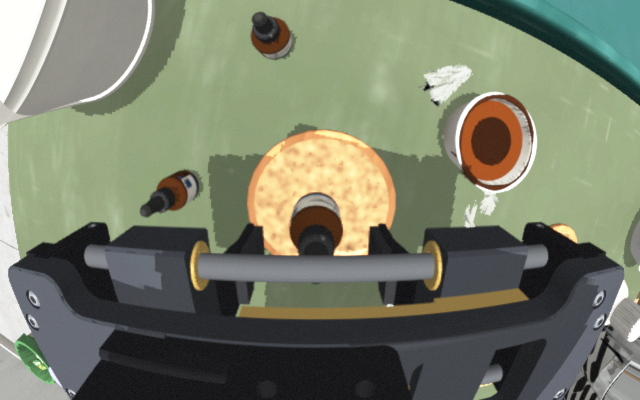

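Emit:
drive_tool --plan '[{"offset": [0,-0.1,-0.2],"delta_rot": [0,0,0],"jaw": 4},{"offset": [0,-0.1,-0.2],"delta_rot": [0,0,0],"jaw": 3},{"offset": [0,-0.1,-0.2],"delta_rot": [0,0,0],"jaw": 2},{"offset": [0,-0.1,-0.2],"delta_rot": [0,0,0],"jaw": 1.5},{"offset": [0,-0.1,-0.2],"delta_rot": [0,0,0],"jaw": 1.2},{"offset": [0,-0.1,-0.2],"delta_rot": [0,0,0],"jaw": 1},{"offset": [0,-0.1,-0.2],"delta_rot": [0,0,0],"jaw": 1},{"offset": [0,-0.1,-0.2],"delta_rot": [0,0,0],"jaw": 1}]' --squeeze 12

```text
time: 5.68
position: [0.6084, 0.0991, 0.0626]
tool_rot: [0.777, -0.629, 0.0, -0.0]
ft_force: [-0.3, 0.1, -0.6]
grip_width: 0.0155
```

```bash
python3 go.py .470 .0535 .10 -78;python3 - <<'E'
from h import *
im=camera("wrist")[:,:,::-1];cv2.imwrite("pics/w6.png",cv2.resize(im[100:300,215:415],None,fx=3,fy=3))
E
```

```text
t 5.68 pos [0.6084 0.0991 0.0626] psi -77.99 w 0.0155 q [-0.02  0.73  1.57  0.    0.84  1.34] 
offset [1.58, 14.49, -3.74] rot [-0.0, -0.0, 0.01] dist 15.04
```

View pics/w6.png

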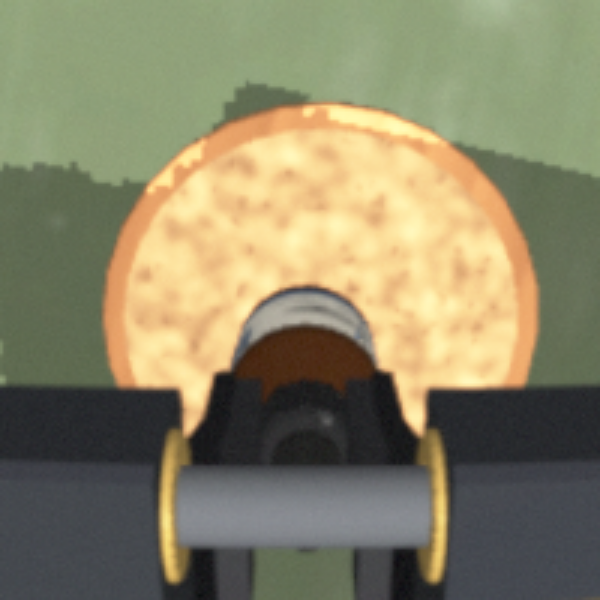

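Emit:
drive_tool --plan '[{"offset": [0,0,-0.8],"delta_rot": [0,0,0],"jaw": 1},{"offset": [0,0,-2.5],"delta_rot": [0,0,0],"jaw": 1},{"offset": [0.2,1,-4],"delta_rot": [0,0,0],"jaw": 1},{"offset": [0.5,4,-4],"delta_rot": [0,0,0],"jaw": 1},{"offset": [0.9,7.5,-4],"delta_rot": [0,0,0],"jaw": 1},{"offset": [1.2,11,-4],"delta_rot": [0,0,0],"jaw": 1},{"offset": [1.5,13.5,-4],"delta_rot": [0,0,0],"jaw": 1},{"offset": [1.6,14.4,-4],"delta_rot": [0,0,0],"jaw": 1}]'

```text
time: 6.4
position: [0.4656, 0.0533, 0.1027]
tool_rot: [0.777, -0.63, -0.003, 0.002]
ft_force: [-0.3, 0.8, 0.0]
grip_width: 0.0141
```

```bash
python3 go.py .470 .0535 .10 -78;python3 - <<'E'
from h import *
im=camera("scene")[:,:,::-1];cv2.imwrite("pics/s7.png",im)
E
```

```text
t 6.4 pos [0.4656 0.0533 0.1027] psi -78.03 w 0.0141 q [-0.13  0.53  1.92 -0.    0.7   1.24] 
offset [0.07, -0.44, 0.27] rot [0.34, 0.1, -0.03] dist 0.52
```

View pics/s7.png

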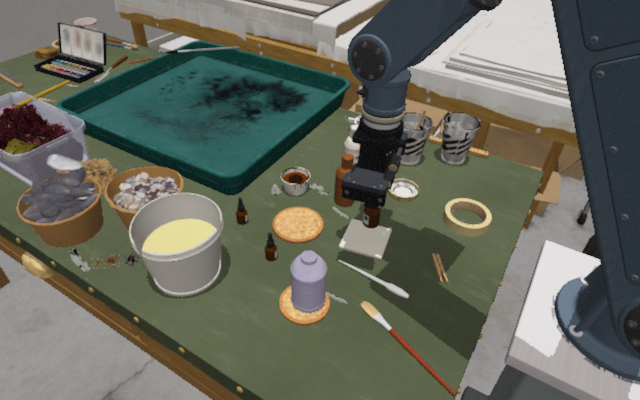

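Emit:
drive_tool --plan '[{"offset": [0,0,0],"delta_rot": [0,0,0],"jaw": 1},{"offset": [0,0,1],"delta_rot": [0,0,0],"jaw": 1},{"offset": [0,0,2],"delta_rot": [0,0,0],"jaw": 1},{"offset": [0,0,3],"delta_rot": [0,0,0],"jaw": 1},{"offset": [0,0,3.5],"delta_rot": [0,0,0],"jaw": 1},{"offset": [0,0,3.8],"delta_rot": [0,0,0],"jaw": 1},{"offset": [0,0,3.9],"delta_rot": [0,0,0],"jaw": 1},{"offset": [0,0,3.9],"delta_rot": [0,0,0],"jaw": 1}]'

```text
time: 7.12
position: [0.4718, 0.0535, 0.0635]
tool_rot: [0.777, -0.629, 0.0, -0.0]
ft_force: [0.2, -0.5, -1.1]
grip_width: 0.0136
```

```bash
python3 go.py .470 .0535 .06 -78;python3 - <<'E'
from h import *
print(get_obs()["ft_force"])
im=camera("scene")[:,:,::-1];cv2.imwrite("pics/s8.png",cv2.resize(im[170:270,320:420],None,fx=5,fy=5))
print(get_obs()["ft_force"],get_obs()["position"])
E
```

```text
t 7.12 pos [0.4718 0.0535 0.0635] psi -77.98 w 0.0136 q [-0.12  0.61  1.94  0.    0.6   1.24] 
offset [-0.04, 0.18, 0.35] rot [-0.05, -0.01, 0.02] dist 0.39
[ 0.16332031 -0.51148837 -1.09954145]
[-0.20185065 -0.36053607 -1.11412205] [0.47168342 0.05347582 0.06369878]
```

View pics/s8.png

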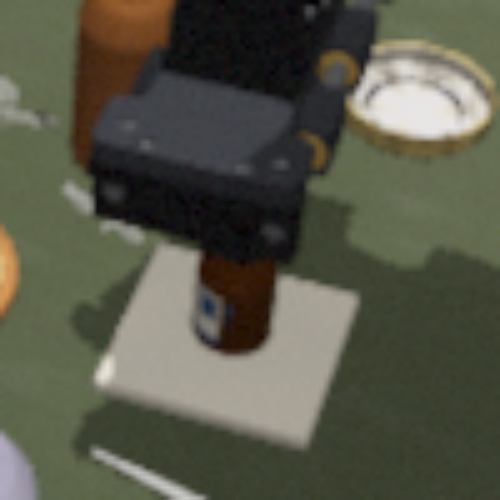

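Emit:
drive_tool --plan '[{"offset": [0,0,0.1],"delta_rot": [0,0,0],"jaw": 1},{"offset": [0,0,0.1],"delta_rot": [0,0,0],"jaw": 1},{"offset": [0,0,0.1],"delta_rot": [0,0,0],"jaw": 2.5},{"offset": [0,0,0.1],"delta_rot": [0,0,0],"jaw": 4.5},{"offset": [0,0,0.1],"delta_rot": [0,0,0],"jaw": 6},{"offset": [0,0,0.1],"delta_rot": [0,0,0],"jaw": 6},{"offset": [0,0,-1],"delta_rot": [0,0,0],"jaw": 7},{"offset": [0,0,-3],"delta_rot": [0,0,0],"jaw": 8}]'

```text
time: 7.83
position: [0.4694, 0.0535, 0.0924]
tool_rot: [0.777, -0.629, -0.002, 0.001]
ft_force: [0.4, -0.5, 0.6]
grip_width: 0.0457
```

```bash
python3 go.py .484 .252 .25 -78
```

```text
t 7.83 pos [0.4694 0.0535 0.0924] psi -78.01 w 0.0457 q [-0.12  0.55  1.92  0.    0.67  1.24] 
offset [-19.14, -5.49, -15.75] rot [0.26, 0.09, -0.01] dist 25.38
```

Emit:
drive_tool --plan '[{"offset": [0,0,-3],"delta_rot": [0,0,0],"jaw": 8.7},{"offset": [0,0,-7],"delta_rot": [0,0,0],"jaw": 8.7},{"offset": [-1.5,-0.5,-10.5],"delta_rot": [0,0,0],"jaw": 8.7},{"offset": [-4.5,-1.5,-13],"delta_rot": [0,0,0],"jaw": 8.7},{"offset": [-8.5,-2.5,-14.5],"delta_rot": [0,0,0],"jaw": 8.7},{"offset": [-12.5,-3.5,-14.5],"delta_rot": [0,0,0],"jaw": 8.7},{"offset": [-16,-4.8,-14.5],"delta_rot": [0,0,0],"jaw": 8.7},{"offset": [-19,-5.5,-14.5],"delta_rot": [0,0,0],"jaw": 8.7}]'

```text
time: 8.5
position: [0.4857, 0.2535, 0.2395]
tool_rot: [0.777, -0.629, 0.001, -0.001]
ft_force: [0.7, -0.5, 0.1]
grip_width: 0.0866
```

Emit:
drive_tool --plan '[{"offset": [0,0,0],"delta_rot": [0,0,0],"jaw": 8.7},{"offset": [0,0,0],"delta_rot": [0,0,0],"jaw": 8.7},{"offset": [0,0,0],"delta_rot": [0,0,0],"jaw": 8.7},{"offset": [0,0,0],"delta_rot": [0,0,0],"jaw": 8.7},{"offset": [0,0,0],"delta_rot": [0,0,0],"jaw": 8.7},{"offset": [0,0,0],"delta_rot": [0,0,0],"jaw": 8.7},{"offset": [0,0,0],"delta_rot": [0,0,0],"jaw": 8.7},{"offset": [0,0,0],"delta_rot": [0,0,0],"jaw": 8.7}]'

```text
time: 9.17
position: [0.4854, 0.25, 0.2386]
tool_rot: [0.777, -0.63, 0.0, -0.0]
ft_force: [-0.3, -0.2, 0.0]
grip_width: 0.0868
```

```bash
python3 go.py .484 .252 .06 -78; python3 - <<'E'
from h import *
T=toolT(); np.save("T9.npy",T); im=camera("wrist")[:,:,::-1]; cv2.imwrite("pics/w9.png",im)
t=camera("top")[:,:,::-1]; cv2.imwrite("pics/t9.png",t)
for z in(.008,.088,.124):print(proj("wrist",[.484,.252,z],T))
E
```

```text
t 9.17 pos [0.4854 0.25   0.2386] psi -78.06 w 0.0868 q [ 0.27  0.4   1.61 -0.    1.13  1.63] 
offset [-0.22, 0.09, 17.86] rot [-0.0, -0.0, -0.06] dist 17.86
(np.float64(314.10216943948325), np.float64(168.04647662596284))
(np.float64(313.6863548080159), np.float64(182.3576327718041))
(np.float64(313.42677478786874), np.float64(191.35113868504047))
```

View pics/w9.png

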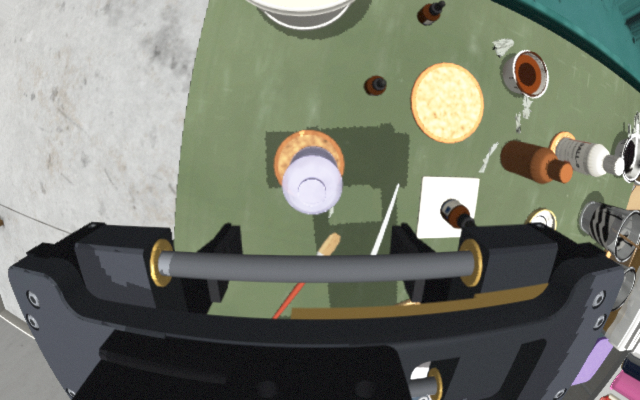

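View pics/t9.png

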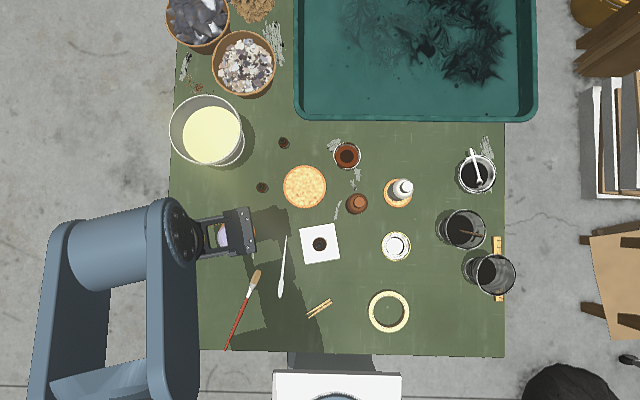

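```bash
python3 - <<'E'
from h import *
T=np.load("T9.npy"); a=cv2.imread("pics/w9.png").astype(int)
m=((a[...,0]-a[...,1]>8)&(a[...,0]>100)).astype(np.uint8); m[:140]=0;m[225:]=0;m[:,:260]=0;m[:,360:]=0
c=max(cv2.findContours(m,0,1)[0],key=cv2.contourArea)[:,0]; print(c.min(0),c.max(0))
P=c[c[:,1]>180].astype(float); x,y,r=fitcircle(P); print(x,y,r, onplane("wrist",x,y,.09,T))
print(onplane("wrist",313,188,.124,T))
print("coaster M", onplane("wrist",309,165,.007,T))
cv2.imwrite("pics/w9c.png",cv2.resize(cv2.imread("pics/w9.png")[120:220,260:360],None,fx=6,fy=6,interpolation=cv2.INTER_CUBIC))
E
```

```text
[282 147] [341 213]
311.973611148836 183.94691817346873 29.457014855824 [0.48245704 0.25346178 0.09      ]
[0.4870367  0.25303792 0.124     ]
coaster M [0.48636532 0.25920885 0.007     ]
```

View pics/w9c.png

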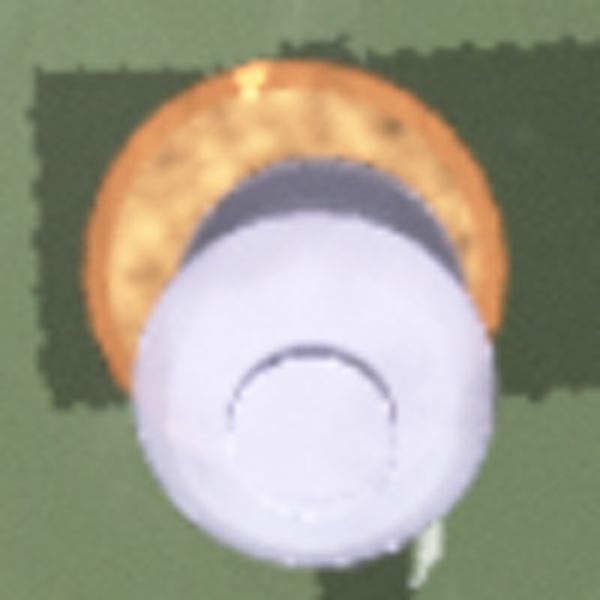

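Emit:
drive_tool --plan '[{"offset": [-0.3,0.2,2],"delta_rot": [0,0,0],"jaw": 8.7},{"offset": [-0.3,0.2,5],"delta_rot": [0,0,0],"jaw": 8.7},{"offset": [-0.3,0.2,8],"delta_rot": [0,0,0],"jaw": 8.7},{"offset": [-0.3,0.2,11],"delta_rot": [0,0,0],"jaw": 8.7},{"offset": [-0.3,0.2,14],"delta_rot": [0,0,0],"jaw": 8.7},{"offset": [-0.3,0.2,16.5],"delta_rot": [0,0,0],"jaw": 8.7},{"offset": [-0.3,0.2,17.7],"delta_rot": [0,0,0],"jaw": 8.7},{"offset": [-0.3,0.2,17.7],"delta_rot": [0,0,0],"jaw": 8.7}]'

```text
time: 9.93
position: [0.4806, 0.2525, 0.0586]
tool_rot: [0.777, -0.629, -0.002, 0.003]
ft_force: [0.3, -0.0, -0.3]
grip_width: 0.0871
```

```bash
python3 go.py .483 .253 .061 -78; python3 - <<'E'
from h import *
im=camera("wrist")[:,:,::-1]; cv2.imwrite("pics/w10.png",im); print(get_obs()["position"],get_obs()["ft_force"])
E
```

```text
t 9.93 pos [0.4806 0.2525 0.0586] psi -78.01 w 0.0871 q [0.28 0.67 1.76 0.   0.72 1.64] 
offset [0.0, -0.25, -0.24] rot [0.37, -0.02, -0.01] dist 0.35
[0.48173002 0.25287696 0.06021394] [-0.53684749  0.39231594  0.08410915]
```

View pics/w10.png

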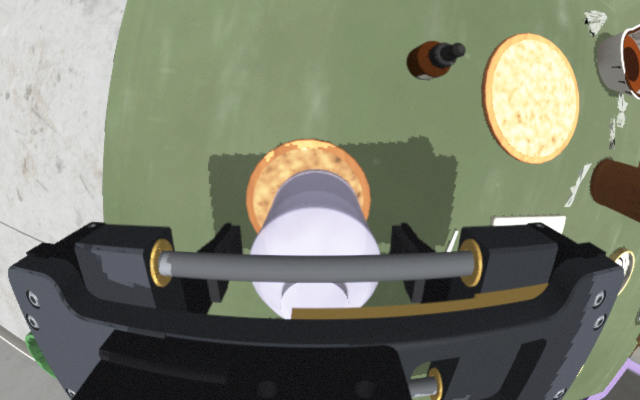

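Emit:
drive_tool --plan '[{"offset": [0,0,0],"delta_rot": [0,0,0],"jaw": 7.5},{"offset": [0,0,0],"delta_rot": [0,0,0],"jaw": 6.8},{"offset": [0,0,0],"delta_rot": [0,0,0],"jaw": 6.4},{"offset": [0,0,0],"delta_rot": [0,0,0],"jaw": 6.1},{"offset": [0,0,0],"delta_rot": [0,0,0],"jaw": 5.8},{"offset": [0,0,0],"delta_rot": [0,0,0],"jaw": 5.6},{"offset": [0,0,0],"delta_rot": [0,0,0],"jaw": 5.6},{"offset": [0,0,0],"delta_rot": [0,0,0],"jaw": 5.6}]' --squeeze 25

```text
time: 10.65
position: [0.4831, 0.2534, 0.0623]
tool_rot: [0.777, -0.629, 0.0, -0.001]
ft_force: [-1.1, 0.7, 5.8]
grip_width: 0.0605
```

Emit:
drive_tool --plan '[{"offset": [0,0,0],"delta_rot": [0,0,0],"jaw": 5.6},{"offset": [0,0,0],"delta_rot": [0,0,0],"jaw": 5.6},{"offset": [0,0,-0.2],"delta_rot": [0,0,0],"jaw": 5.6},{"offset": [0,0,-0.6],"delta_rot": [0,0,0],"jaw": 5.6},{"offset": [0,0,-1.2],"delta_rot": [0,0,0],"jaw": 5.6},{"offset": [0,0,-2],"delta_rot": [0,0,0],"jaw": 5.6},{"offset": [0,0,-3],"delta_rot": [0,0,0],"jaw": 5.6},{"offset": [0,0,-3],"delta_rot": [0,0,0],"jaw": 5.6}]'

```text
time: 11.32
position: [0.484, 0.2536, 0.0937]
tool_rot: [0.777, -0.629, 0.001, -0.002]
ft_force: [0.6, 0.2, -1.9]
grip_width: 0.0605
```

```bash
python3 go.py .6115 .0957 .091 -78; python3 - <<'E'
from h import *
print(get_obs()["ft_force"])
im=camera("scene")[:,:,::-1];cv2.imwrite("pics/s11.png",cv2.resize(im[200:340,240:380],None,fx=4,fy=4))
im=camera("wrist")[:,:,::-1]; cv2.imwrite("pics/w11.png",im); print(get_obs()["position"],get_obs()["ft_force"])
E
```

```text
t 11.32 pos [0.484  0.2536 0.0937] psi -77.99 w 0.0605 q [ 0.28  0.61  1.74 -0.    0.78  1.64] 
offset [18.1, -9.19, 0.3] rot [-0.23, 0.02, 0.01] dist 20.3
[ 0.56475046  0.17198084 -1.90651777]
[0.48317215 0.2533806  0.09240962] [ 0.36186096  0.80929658 -3.6105838 ]
```

View pics/s11.png

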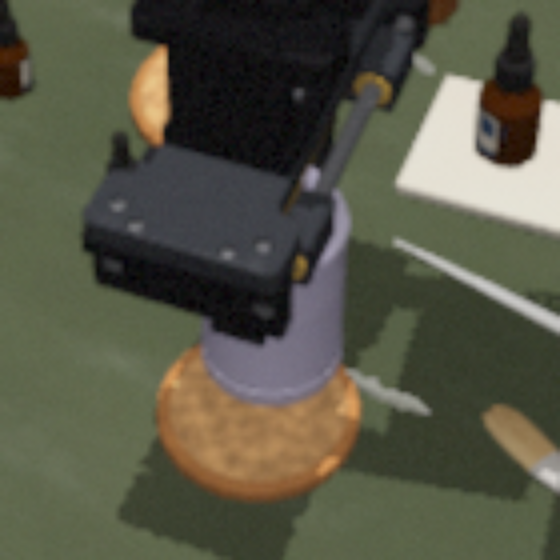

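View pics/w11.png

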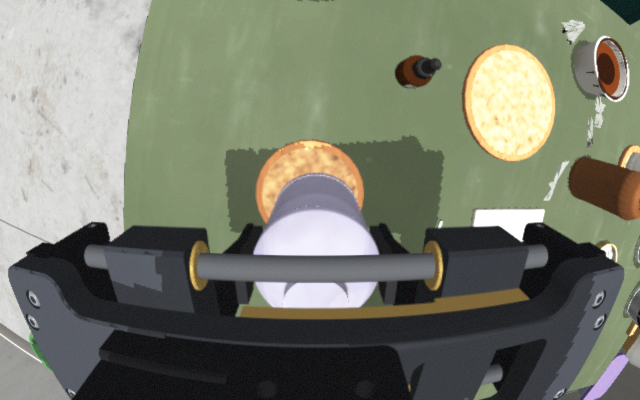

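Emit:
drive_tool --plan '[{"offset": [0,0,-1],"delta_rot": [0,0,0],"jaw": 5.6},{"offset": [0,0,-3],"delta_rot": [0,0,0],"jaw": 5.6},{"offset": [0,0,-5],"delta_rot": [0,0,0],"jaw": 5.6},{"offset": [0.9,-0.5,-6],"delta_rot": [0,0,0],"jaw": 5.6},{"offset": [3,-1.5,-6],"delta_rot": [0,0,0],"jaw": 5.6},{"offset": [5.5,-2.8,-6],"delta_rot": [0,0,0],"jaw": 5.6},{"offset": [8,-4.1,-6],"delta_rot": [0,0,0],"jaw": 5.6},{"offset": [10.5,-5.4,-6],"delta_rot": [0,0,0],"jaw": 5.6}]'

```text
time: 12.08
position: [0.5575, 0.1609, 0.1521]
tool_rot: [0.777, -0.629, -0.0, 0.0]
ft_force: [0.8, 0.2, -2.6]
grip_width: 0.0612
```

Emit:
drive_tool --plan '[{"offset": [2.5,-1.3,0],"delta_rot": [0,0,0],"jaw": 5.6},{"offset": [4.5,-2.3,0],"delta_rot": [0,0,0],"jaw": 5.6},{"offset": [6,-3.1,0],"delta_rot": [0,0,0],"jaw": 5.6},{"offset": [7,-3.6,0],"delta_rot": [0,0,0],"jaw": 5.6},{"offset": [7.6,-3.9,0],"delta_rot": [0,0,0],"jaw": 5.6},{"offset": [7.6,-3.9,1],"delta_rot": [0,0,0],"jaw": 5.6},{"offset": [7.6,-3.9,2],"delta_rot": [0,0,0],"jaw": 5.6},{"offset": [7.6,-3.9,2],"delta_rot": [0,0,0],"jaw": 5.6}]'

```text
time: 12.75
position: [0.6079, 0.0966, 0.1286]
tool_rot: [0.777, -0.629, -0.003, 0.002]
ft_force: [-1.3, 0.1, -2.9]
grip_width: 0.061
```

```bash
python3 go.py .6117 .0957 .0625 -78; python3 - <<'E'
from h import *
im=camera("wrist")[:,:,::-1]; cv2.imwrite("pics/w12.png",im); print(get_obs()["position"],get_obs()["ft_force"])
E
```

```text
t 12.75 pos [0.6079 0.0966 0.1286] psi -77.94 w 0.061 q [-0.02  0.63  1.53  0.    0.98  1.34] 
offset [0.18, -0.39, 6.6] rot [0.39, 0.12, 0.06] dist 6.62
[0.60844669 0.09665263 0.12936116] [-0.18532531  0.46308496 -2.02862466]
```

View pics/w12.png

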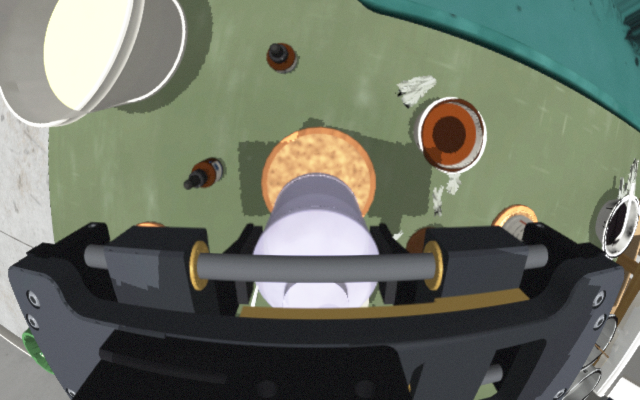

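Emit:
drive_tool --plan '[{"offset": [0.1,-0.2,0.5],"delta_rot": [0,0,0],"jaw": 5.6},{"offset": [0.15,-0.3,2],"delta_rot": [0,0,0],"jaw": 5.6},{"offset": [0.15,-0.3,3.5],"delta_rot": [0,0,0],"jaw": 5.6},{"offset": [0.15,-0.3,5],"delta_rot": [0,0,0],"jaw": 5.6},{"offset": [0.15,-0.3,6],"delta_rot": [0,0,0],"jaw": 5.6},{"offset": [0.15,-0.3,6.4],"delta_rot": [0,0,0],"jaw": 5.6},{"offset": [0.15,-0.3,6.5],"delta_rot": [0,0,0],"jaw": 5.6},{"offset": [0.15,-0.3,6.5],"delta_rot": [0,0,0],"jaw": 5.6}]'

```text
time: 13.47
position: [0.6147, 0.0949, 0.0666]
tool_rot: [0.777, -0.629, 0.0, -0.0]
ft_force: [-0.5, -0.3, -1.8]
grip_width: 0.0609
```

```bash
python3 go.py .6117 .0957 .0625 -78; python3 - <<'E'
from h import *
im=camera("wrist")[:,:,::-1]; cv2.imwrite("pics/w13.png",im); print(get_obs()["position"],get_obs()["ft_force"])
im=camera("scene")[:,:,::-1];cv2.imwrite("pics/s13.png",cv2.resize(im[140:280,230:370],None,fx=4,fy=4));print(get_obs()["position"],get_obs()["ft_force"])
E
```

```text
t 13.47 pos [0.6147 0.0949 0.0666] psi -77.98 w 0.0609 q [-0.03  0.72  1.56  0.    0.86  1.33] 
offset [-0.14, 0.28, 0.41] rot [-0.02, -0.0, 0.02] dist 0.52
[0.61503177 0.09478849 0.0670944 ] [ 0.0704914  -1.25315856 -1.36780165]
[0.61523375 0.09475631 0.06738406] [-0.07097835 -0.13816621 -2.07639016]
```

View pics/s13.png

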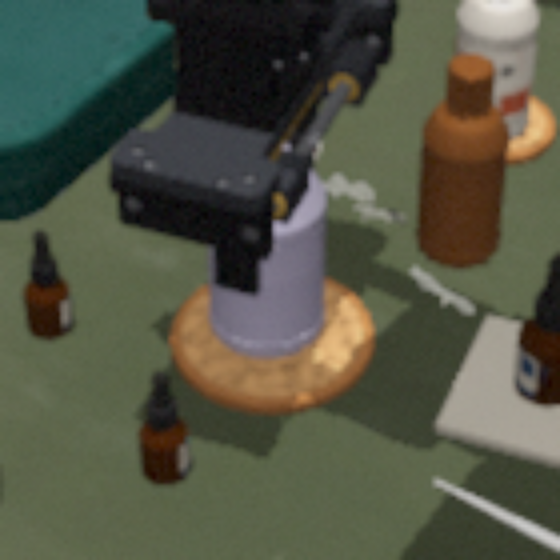

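View pics/w13.png

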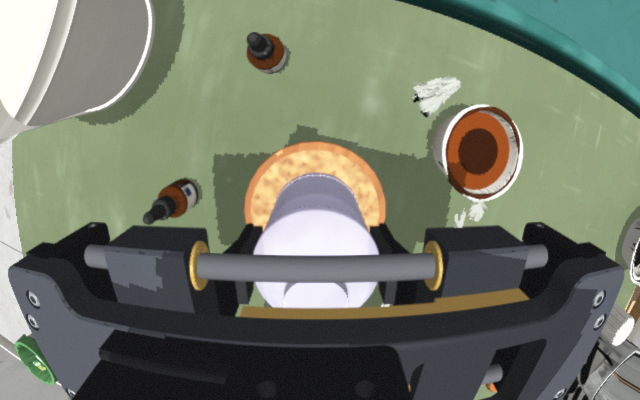

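Emit:
drive_tool --plan '[{"offset": [-0.1,0.3,0],"delta_rot": [0,0,0],"jaw": 5.6},{"offset": [-0.1,0.3,0.1],"delta_rot": [0,0,0],"jaw": 5.6},{"offset": [-0.1,0.3,0.2],"delta_rot": [0,0,0],"jaw": 5.6},{"offset": [-0.1,0.3,0.3],"delta_rot": [0,0,0],"jaw": 5.6},{"offset": [-0.1,0.3,0.4],"delta_rot": [0,0,0],"jaw": 5.6},{"offset": [-0.1,0.3,0.45],"delta_rot": [0,0,0],"jaw": 5.6},{"offset": [-0.1,0.3,0.45],"delta_rot": [0,0,0],"jaw": 5.6},{"offset": [-0.1,0.3,0.45],"delta_rot": [0,0,0],"jaw": 5.6}]'

```text
time: 14.23
position: [0.6114, 0.095, 0.0624]
tool_rot: [0.777, -0.629, 0.0, -0.0]
ft_force: [-1.2, 0.2, 1.4]
grip_width: 0.0608
```

```bash
python3 go.py .6117 .0957 .0625 -78; python3 - <<'E'
from h import *
T=toolT();np.save("T14.npy",T)
im=camera("wrist")[:,:,::-1]; cv2.imwrite("pics/w14.png",im); print(get_obs()["position"],get_obs()["ft_force"])
im=camera("scene")[:,:,::-1];cv2.imwrite("pics/s14.png",im);print(get_obs()["position"],get_obs()["ft_force"])
cv2.imwrite("pics/s14c.png",cv2.resize(im[170:260,250:350],None,fx=6,fy=6))
E
```

```text
t 14.23 pos [0.6114 0.095  0.0624] psi -78.0 w 0.0608 q [-0.03  0.73  1.57 -0.    0.85  1.34] 
offset [-0.06, -0.04, -0.01] rot [-0.01, -0.01, 0.0] dist 0.08
[0.61145257 0.09498682 0.06241881] [-1.30909638 -0.28500261  2.56577901]
[0.611419   0.0950036  0.06240721] [-0.78177478 -0.42157677  2.64840703]
```

View pics/s14c.png

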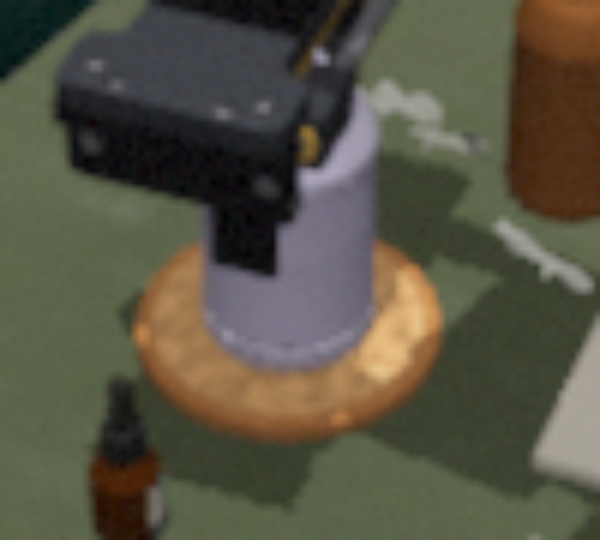

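Emit:
drive_tool --plan '[{"offset": [0,0,0],"delta_rot": [0,0,0],"jaw": 6.3},{"offset": [0,0,0],"delta_rot": [0,0,0],"jaw": 7},{"offset": [0,0,0],"delta_rot": [0,0,0],"jaw": 7.8},{"offset": [0,0,0],"delta_rot": [0,0,0],"jaw": 8.7},{"offset": [0,0,0],"delta_rot": [0,0,0],"jaw": 8.7},{"offset": [0,0,0],"delta_rot": [0,0,0],"jaw": 8.7},{"offset": [0,0,0],"delta_rot": [0,0,0],"jaw": 8.7},{"offset": [0,0,-1],"delta_rot": [0,0,0],"jaw": 8.7}]'

```text
time: 15.0
position: [0.6098, 0.095, 0.0706]
tool_rot: [0.777, -0.629, -0.002, 0.001]
ft_force: [0.6, 0.3, 0.5]
grip_width: 0.0864
```

Emit:
drive_tool --plan '[{"offset": [0,0,-2],"delta_rot": [0,0,0],"jaw": 8.7},{"offset": [0,0,-5],"delta_rot": [0,0,0],"jaw": 8.7},{"offset": [0,0,-8],"delta_rot": [0,0,0],"jaw": 8.7},{"offset": [0,0,-11],"delta_rot": [0,0,0],"jaw": 8.7},{"offset": [0,0,-14],"delta_rot": [0,0,0],"jaw": 8.7},{"offset": [0,0,-16],"delta_rot": [0,0,0],"jaw": 8.7},{"offset": [0,0,-17],"delta_rot": [0,0,0],"jaw": 8.7},{"offset": [0,0,-17],"delta_rot": [0,0,0],"jaw": 8.7}]'

```text
time: 15.67
position: [0.6129, 0.0951, 0.2455]
tool_rot: [0.777, -0.629, 0.003, -0.002]
ft_force: [0.5, -0.0, -1.0]
grip_width: 0.0871
```

```bash
python3 go.py .603 -.135 .24 0; python3 go.py .603 -.135 .24 -12; python3 - <<'E'
from h import *
T=toolT();np.save("T15.npy",T)
im=camera("wrist")[:,:,::-1]; cv2.imwrite("pics/w15.png",im)
cv2.imwrite("pics/w15c.png",cv2.resize(im[120:220,265:365],None,fx=6,fy=6))
E
```

```text
t 15.67 pos [0.6129 0.0951 0.2455] psi -77.99 w 0.0871 q [-0.03  0.49  1.42  0.    1.22  1.34] 
offset [22.29, 5.76, 0.55] rot [-0.25, -0.32, -77.99] dist 23.03
t 15.67 pos [0.6129 0.0951 0.2455] psi -77.99 w 0.0871 q [-0.03  0.49  1.42  0.    1.22  1.34] 
offset [22.29, 5.76, 0.55] rot [-0.27, -0.29, -65.99] dist 23.03
```

View pics/w15c.png

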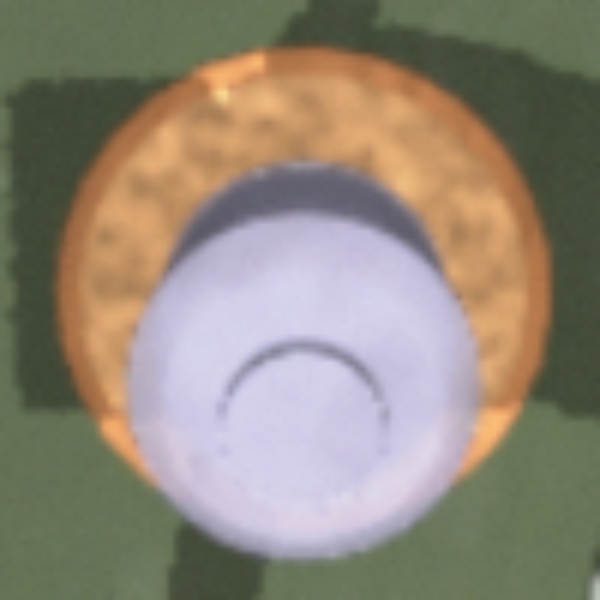

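```bash
python3 - <<'E'
from h import *
T=np.load("T15.npy")
for n,u,v,z in [("shoulder",305,386,.09),("cap",303,428,.124),("coaster",305,289,.007)]: print(n,np.round(onplane("wrist",265+u/6-.4,120+v/6-.4,z,T),4))
E
```

```text
shoulder [0.6101 0.0946 0.09  ]
cap [0.6113 0.0952 0.124 ]
coaster [0.6124 0.0951 0.007 ]
```

Emit:
drive_tool --plan '[{"offset": [2,0.5,0],"delta_rot": [0,0,-5],"jaw": 8.7},{"offset": [5,1.3,0],"delta_rot": [0,0,-11],"jaw": 8.7},{"offset": [8,2,0],"delta_rot": [0,0,-17],"jaw": 8.7},{"offset": [11,2.8,0],"delta_rot": [0,0,-23],"jaw": 8.7},{"offset": [14,3.6,0],"delta_rot": [0,0,-29],"jaw": 8.7},{"offset": [17,4.4,0],"delta_rot": [0,0,-35],"jaw": 8.7},{"offset": [20,5.2,0],"delta_rot": [0,0,-41],"jaw": 8.7},{"offset": [22,5.7,0],"delta_rot": [0,0,-47],"jaw": 8.7}]'

```text
time: 16.38
position: [0.5997, -0.1345, 0.2394]
tool_rot: [0.964, -0.266, -0.002, 0.0]
ft_force: [0.3, 0.2, 0.8]
grip_width: 0.0873
```

Emit:
drive_tool --plan '[{"offset": [0,0,0],"delta_rot": [0,0,-6],"jaw": 8.7},{"offset": [0,0,0],"delta_rot": [0,0,-12],"jaw": 8.7},{"offset": [0,0,0],"delta_rot": [0,0,-18],"jaw": 8.7},{"offset": [0,0,0],"delta_rot": [0,0,-24],"jaw": 8.7},{"offset": [0,0,0],"delta_rot": [0,0,-30],"jaw": 8.7},{"offset": [0,0,0],"delta_rot": [0,0,-36],"jaw": 8.7},{"offset": [0,0,0],"delta_rot": [0,0,-41],"jaw": 8.7},{"offset": [0,0,0],"delta_rot": [0,0,-43],"jaw": 8.7}]'

```text
time: 17.05
position: [0.5999, -0.1315, 0.2393]
tool_rot: [0.994, 0.106, -0.002, -0.001]
ft_force: [-0.2, -0.0, -0.0]
grip_width: 0.0871
```

Emit:
drive_tool --plan '[{"offset": [0,0,0],"delta_rot": [0,0,0],"jaw": 8.7},{"offset": [0,0,0],"delta_rot": [0,0,0],"jaw": 8.7},{"offset": [0,0,0],"delta_rot": [0,0,0],"jaw": 8.7},{"offset": [0,0,0],"delta_rot": [0,0,0],"jaw": 8.7},{"offset": [0,0,0],"delta_rot": [0,0,0],"jaw": 8.7},{"offset": [0,0,0],"delta_rot": [0,0,0],"jaw": 8.7},{"offset": [0,0,0],"delta_rot": [0,0,0],"jaw": 8.7},{"offset": [0,0,0],"delta_rot": [0,0,0],"jaw": 8.7}]'

```text
time: 17.72
position: [0.6014, -0.132, 0.2421]
tool_rot: [0.995, 0.105, 0.0, 0.0]
ft_force: [0.5, 1.2, -0.4]
grip_width: 0.087
```

```bash
python3 go.py .603 -.135 .066 12;  python3 - <<'E'
from h import *
T=toolT();np.save("T16.npy",T)
im=camera("wrist")[:,:,::-1]; cv2.imwrite("pics/w16.png",im)
print(proj("wrist",[.603,-.135,.133],T),proj("wrist",[.602,-.14,.008],T))
E
```

```text
t 17.72 pos [ 0.6014 -0.132   0.2421] psi 12.0 w 0.087 q [-0.4   0.49  1.44 -0.    1.21 -0.61] 
offset [0.1, 0.32, 17.61] rot [0.01, -0.01, -0.0] dist 17.62
(np.float64(316.96772958569545), np.float64(195.71098791275952)) (np.float64(315.0190583714318), np.float64(173.0690572308586))
```

View pics/w16.png

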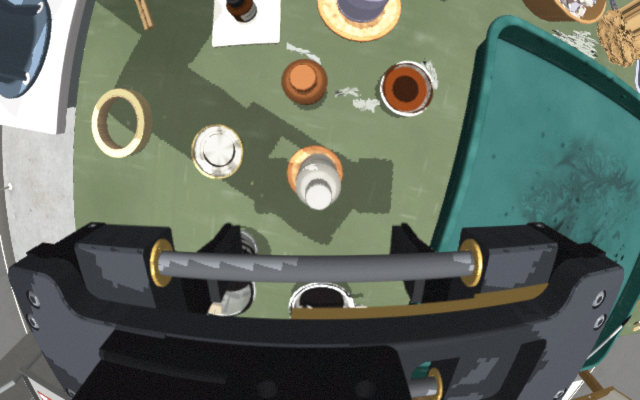

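```bash
python3 - <<'E'
import cv2
cv2.imwrite("pics/w16c.png",cv2.resize(cv2.imread("pics/w16.png")[130:230,265:365],None,fx=6,fy=6,interpolation=cv2.INTER_CUBIC))
E
```

```text
(no output)
```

View pics/w16c.png

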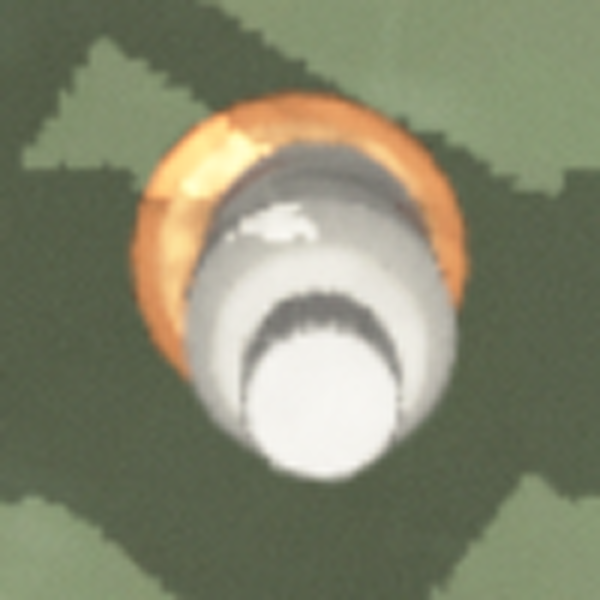

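```bash
python3 - <<'E'
from h import *
T=np.load("T16.npy")
for n,u,v,z in [("cap",321,402,.133),("shoulder",322,330,.088),("coaster",300,260,.007)]: print(n,np.round(onplane("wrist",265+u/6-.4,130+v/6-.4,z,T),4))
E
python3 go.py .6035 -.1347 .0665 12
```

```text
cap [ 0.6042 -0.1356  0.133 ]
shoulder [ 0.6046 -0.1353  0.088 ]
coaster [ 0.6015 -0.1401  0.007 ]
t 17.77 pos [ 0.6014 -0.132   0.2422] psi 12.0 w 0.0867 q [-0.4   0.49  1.44 -0.    1.21 -0.61] 
offset [0.15, 0.3, 17.57] rot [0.01, -0.01, -0.0] dist 17.57
```

Emit:
drive_tool --plan '[{"offset": [0.2,0.3,2],"delta_rot": [0,0,0],"jaw": 8.7},{"offset": [0.2,0.3,5],"delta_rot": [0,0,0],"jaw": 8.7},{"offset": [0.2,0.3,8],"delta_rot": [0,0,0],"jaw": 8.7},{"offset": [0.2,0.3,11],"delta_rot": [0,0,0],"jaw": 8.7},{"offset": [0.2,0.3,14],"delta_rot": [0,0,0],"jaw": 8.7},{"offset": [0.2,0.3,16],"delta_rot": [0,0,0],"jaw": 8.7},{"offset": [0.2,0.3,17],"delta_rot": [0,0,0],"jaw": 8.7},{"offset": [0.2,0.3,17.4],"delta_rot": [0,0,0],"jaw": 8.7}]'

```text
time: 18.43
position: [0.6029, -0.1342, 0.0662]
tool_rot: [0.995, 0.105, -0.001, -0.001]
ft_force: [-0.5, -0.3, -0.5]
grip_width: 0.0869
```

```bash
python3 go.py .604 -.135 .067 12; python3 - <<'E'
from h import *
im=camera("wrist")[:,:,::-1]; cv2.imwrite("pics/w17.png",im); print(get_obs()["position"],get_obs()["ft_force"])
E
```

```text
t 18.43 pos [ 0.6029 -0.1342  0.0662] psi 12.0 w 0.0869 q [-0.4   0.72  1.57  0.    0.86 -0.61] 
offset [0.09, 0.1, -0.08] rot [-0.11, 0.15, -0.0] dist 0.16
[ 0.60341824 -0.13437109  0.0667728 ] [0.65698708 1.01326209 0.4839331 ]
```

View pics/w17.png

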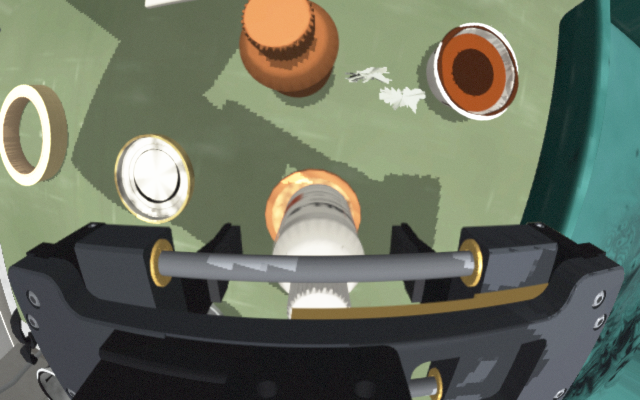

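Emit:
drive_tool --plan '[{"offset": [0,0,0],"delta_rot": [0,0,0],"jaw": 7},{"offset": [0,0,0],"delta_rot": [0,0,0],"jaw": 6},{"offset": [0,0,0],"delta_rot": [0,0,0],"jaw": 5.4},{"offset": [0,0,0],"delta_rot": [0,0,0],"jaw": 5},{"offset": [0,0,0],"delta_rot": [0,0,0],"jaw": 4.6},{"offset": [0,0,0],"delta_rot": [0,0,0],"jaw": 4.3},{"offset": [0,0,0],"delta_rot": [0,0,0],"jaw": 4.3},{"offset": [0,0,0],"delta_rot": [0,0,0],"jaw": 4.3}]' --squeeze 20

```text
time: 19.15
position: [0.604, -0.1346, 0.0684]
tool_rot: [0.995, 0.105, 0.0, 0.0]
ft_force: [0.5, 0.0, 1.8]
grip_width: 0.0468
```

Emit:
drive_tool --plan '[{"offset": [0,0,0],"delta_rot": [0,0,0],"jaw": 4.3},{"offset": [0,0,0],"delta_rot": [0,0,0],"jaw": 4.3},{"offset": [0,0,-0.2],"delta_rot": [0,0,0],"jaw": 4.3},{"offset": [0,0,-0.6],"delta_rot": [0,0,0],"jaw": 4.3},{"offset": [0,0,-1.2],"delta_rot": [0,0,0],"jaw": 4.3},{"offset": [0,0,-2],"delta_rot": [0,0,0],"jaw": 4.3},{"offset": [0,0,-3],"delta_rot": [0,0,0],"jaw": 4.3},{"offset": [0,0,-3],"delta_rot": [0,0,0],"jaw": 4.3}]'

```text
time: 19.82
position: [0.6055, -0.1352, 0.1007]
tool_rot: [0.995, 0.105, 0.002, 0.001]
ft_force: [0.2, -0.6, -0.2]
grip_width: 0.0473
```

```bash
python3 go.py .4865 .260 .20 12; python3 - <<'E'
from h import *
print(get_obs()["ft_force"])
im=camera("scene")[:,:,::-1];cv2.imwrite("pics/s18.png",cv2.resize(im[90:230,290:430],None,fx=4,fy=4))
print(get_obs()["position"])
E
```

```text
t 19.82 pos [ 0.6055 -0.1352  0.1007] psi 12.0 w 0.0473 q [-0.4   0.67  1.55  0.    0.92 -0.61] 
offset [-3.39, -41.1, -10.05] rot [0.15, -0.22, 0.0] dist 42.45
[ 0.19071724 -0.63241917 -0.18867682]
[ 0.60510077 -0.13502084  0.09982504]
```

View pics/s18.png

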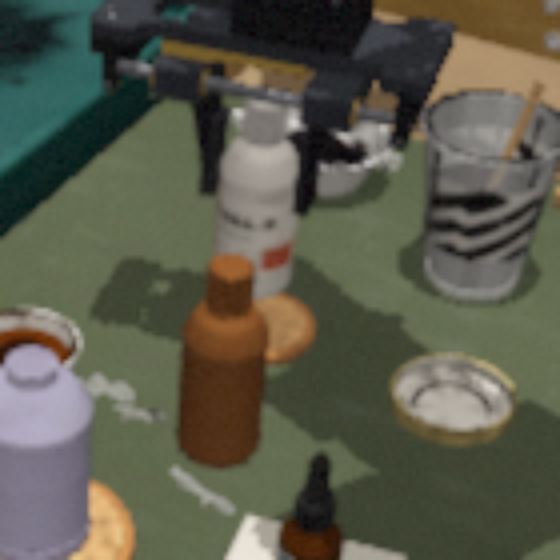

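Emit:
drive_tool --plan '[{"offset": [0,0,-1],"delta_rot": [0,0,0],"jaw": 4.3},{"offset": [0,0,-3],"delta_rot": [0,0,0],"jaw": 4.3},{"offset": [0,0,-5.5],"delta_rot": [0,0,0],"jaw": 4.3},{"offset": [0,0,-8],"delta_rot": [0,0,0],"jaw": 4.3},{"offset": [0,0,-10.5],"delta_rot": [0,0,0],"jaw": 4.3},{"offset": [0,-1,-12],"delta_rot": [0,0,0],"jaw": 4.3},{"offset": [-0.2,-3,-12],"delta_rot": [0,0,0],"jaw": 4.3},{"offset": [-0.4,-6,-12],"delta_rot": [0,0,0],"jaw": 4.3}]'

```text
time: 20.53
position: [0.589, -0.0785, 0.2202]
tool_rot: [0.995, 0.103, 0.002, 0.001]
ft_force: [-0.4, 0.6, -0.5]
grip_width: 0.0468
```

Emit:
drive_tool --plan '[{"offset": [-0.2,-3,0],"delta_rot": [0,0,0],"jaw": 4.3},{"offset": [-0.5,-6,0],"delta_rot": [0,0,0],"jaw": 4.3},{"offset": [-0.7,-9,0],"delta_rot": [0,0,0],"jaw": 4.3},{"offset": [-1,-12,0],"delta_rot": [0,0,0],"jaw": 4.3},{"offset": [-1.3,-15,0],"delta_rot": [0,0,0],"jaw": 4.3},{"offset": [-1.5,-18,0],"delta_rot": [0,0,0],"jaw": 4.3},{"offset": [-1.8,-21,0],"delta_rot": [0,0,0],"jaw": 4.3},{"offset": [-2,-24,0],"delta_rot": [0,0,0],"jaw": 4.3}]'

```text
time: 21.2
position: [0.517, 0.1552, 0.2185]
tool_rot: [0.995, 0.105, -0.0, -0.0]
ft_force: [0.5, 0.0, -1.6]
grip_width: 0.0475
```

Emit:
drive_tool --plan '[{"offset": [-0.2,-3,0],"delta_rot": [0,0,0],"jaw": 4.3},{"offset": [-0.5,-5.5,0],"delta_rot": [0,0,0],"jaw": 4.3},{"offset": [-0.7,-7.7,0],"delta_rot": [0,0,0],"jaw": 4.3},{"offset": [-0.9,-9.5,0],"delta_rot": [0,0,0],"jaw": 4.3},{"offset": [-1,-10.7,0],"delta_rot": [0,0,0],"jaw": 4.3},{"offset": [-1,-11.1,0],"delta_rot": [0,0,0],"jaw": 4.3},{"offset": [-1,-11.1,0],"delta_rot": [0,0,0],"jaw": 4.3},{"offset": [-1,-11.1,0],"delta_rot": [0,0,0],"jaw": 4.3}]'

```text
time: 21.87
position: [0.4854, 0.2598, 0.2182]
tool_rot: [0.995, 0.105, 0.0, 0.0]
ft_force: [-0.2, -0.4, -1.5]
grip_width: 0.0472
```

```bash
python3 go.py .4865 .260 .0684 12; python3 - <<'E'
from h import *
print(get_obs()["ft_force"])
im=camera("wrist")[:,:,::-1];cv2.imwrite("pics/w19.png",im)
print(get_obs()["position"])
E
```

```text
t 21.87 pos [0.4854 0.2598 0.2182] psi 12.01 w 0.0472 q [ 0.29  0.43  1.63 -0.    1.08  0.08] 
offset [0.1, -0.0, 14.98] rot [0.04, -0.01, 0.01] dist 14.98
[-0.23788112 -0.37108612 -1.46580375]
[0.48558559 0.25953794 0.21809676]
```

View pics/w19.png

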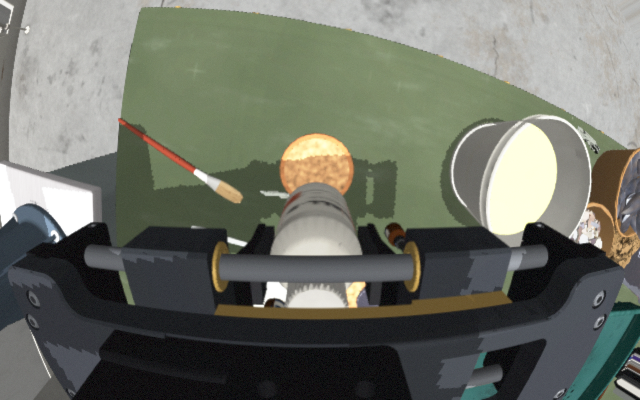

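Emit:
drive_tool --plan '[{"offset": [0.1,0,1.5],"delta_rot": [0,0,0],"jaw": 4.3},{"offset": [0.1,0,4],"delta_rot": [0,0,0],"jaw": 4.3},{"offset": [0.1,0,6.5],"delta_rot": [0,0,0],"jaw": 4.3},{"offset": [0.1,0,9],"delta_rot": [0,0,0],"jaw": 4.3},{"offset": [0.1,0,11.5],"delta_rot": [0,0,0],"jaw": 4.3},{"offset": [0.1,0,13.5],"delta_rot": [0,0,0],"jaw": 4.3},{"offset": [0.1,0,14.3],"delta_rot": [0,0,0],"jaw": 4.3},{"offset": [0.1,0,14.5],"delta_rot": [0,0,0],"jaw": 4.3}]'

```text
time: 22.58
position: [0.4856, 0.2593, 0.0714]
tool_rot: [0.995, 0.104, -0.002, 0.0]
ft_force: [0.8, 0.4, -1.3]
grip_width: 0.0472
```

Emit:
drive_tool --plan '[{"offset": [0,0,0],"delta_rot": [0,0,0],"jaw": 4.3},{"offset": [0,0,0],"delta_rot": [0,0,0],"jaw": 4.3},{"offset": [0,0,0.1],"delta_rot": [0,0,0],"jaw": 4.3},{"offset": [0,0,0.2],"delta_rot": [0,0,0],"jaw": 4.3},{"offset": [0,0,0.3],"delta_rot": [0,0,0],"jaw": 4.3},{"offset": [0,0,0.35],"delta_rot": [0,0,0],"jaw": 4.3},{"offset": [0,0,0.35],"delta_rot": [0,0,0],"jaw": 4.3},{"offset": [0,0,0.35],"delta_rot": [0,0,0],"jaw": 4.3}]'

```text
time: 23.25
position: [0.4862, 0.2607, 0.0697]
tool_rot: [0.995, 0.105, 0.0, -0.0]
ft_force: [0.1, -0.8, -1.0]
grip_width: 0.0476
```

```bash
python3 go.py .4865 .260 .0684 12; python3 - <<'E'
from h import *
print(get_obs()["ft_force"])
im=camera("scene")[:,:,::-1];cv2.imwrite("pics/s20.png",cv2.resize(im[220:340,250:370],None,fx=5,fy=5))
im=camera("wrist")[:,:,::-1];cv2.imwrite("pics/w20.png",im)
print(get_obs()["position"],get_obs()["ft_force"])
E
```

```text
t 23.25 pos [0.4862 0.2607 0.0697] psi 12.01 w 0.0476 q [0.29 0.66 1.74 0.   0.75 0.08] 
offset [0.02, 0.08, 0.13] rot [-0.0, -0.01, 0.01] dist 0.15
[ 0.10414579 -0.80462541 -0.9786727 ]
[0.48614299 0.26065758 0.06958962] [-0.25368379 -0.03773077 -0.93902375]
```

View pics/s20.png

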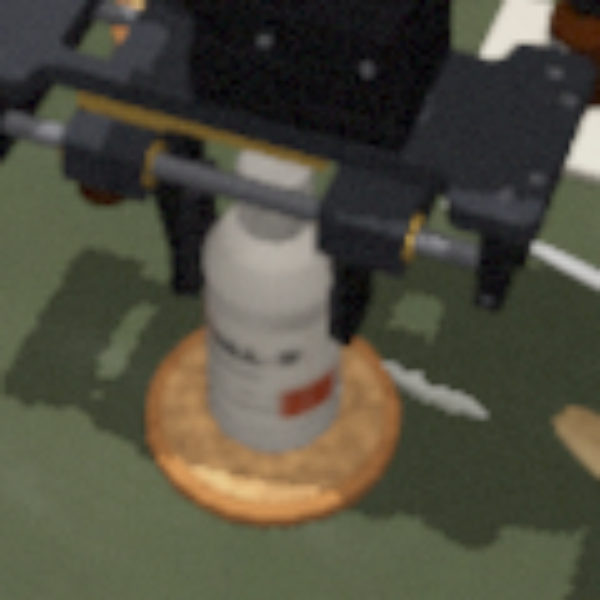

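View pics/w20.png

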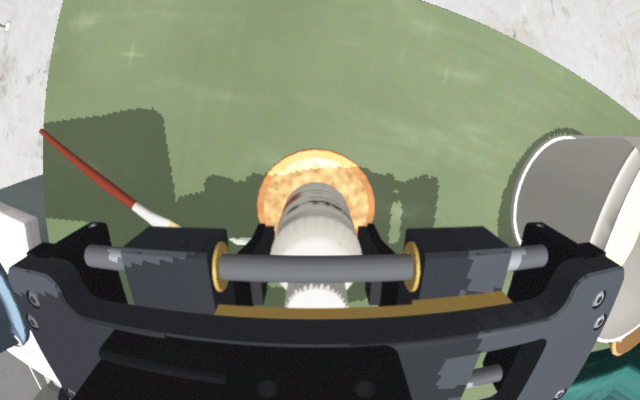

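Emit:
drive_tool --plan '[{"offset": [0,0,0.05],"delta_rot": [0,0,0],"jaw": 4.3},{"offset": [0,0,0.1],"delta_rot": [0,0,0],"jaw": 4.3},{"offset": [0,0,0.15],"delta_rot": [0,0,0],"jaw": 4.3},{"offset": [0,0,0.15],"delta_rot": [0,0,0],"jaw": 4.3},{"offset": [0,0,0.15],"delta_rot": [0,0,0],"jaw": 4.3},{"offset": [0,0,0.15],"delta_rot": [0,0,0],"jaw": 4.3},{"offset": [0,0,0.15],"delta_rot": [0,0,0],"jaw": 4.3},{"offset": [0,0,0.15],"delta_rot": [0,0,0],"jaw": 4.3}]'

```text
time: 24.02
position: [0.4862, 0.2607, 0.0683]
tool_rot: [0.995, 0.105, 0.0, -0.0]
ft_force: [-0.9, -0.4, 3.7]
grip_width: 0.0474
```

Contact (+3.7 N). Release and rise.

Emit:
drive_tool --plan '[{"offset": [0,0,0],"delta_rot": [0,0,0],"jaw": 5},{"offset": [0,0,0],"delta_rot": [0,0,0],"jaw": 6},{"offset": [0,0,0],"delta_rot": [0,0,0],"jaw": 7.5},{"offset": [0,0,0],"delta_rot": [0,0,0],"jaw": 8.7},{"offset": [0,0,0],"delta_rot": [0,0,0],"jaw": 8.7},{"offset": [0,0,0],"delta_rot": [0,0,0],"jaw": 8.7},{"offset": [0,0,0],"delta_rot": [0,0,0],"jaw": 8.7},{"offset": [0,0,-1],"delta_rot": [0,0,0],"jaw": 8.7}]'

```text
time: 24.68
position: [0.4849, 0.2601, 0.0768]
tool_rot: [0.995, 0.105, -0.002, 0.0]
ft_force: [1.1, 0.4, -1.3]
grip_width: 0.0847
```

Emit:
drive_tool --plan '[{"offset": [0,0,-2],"delta_rot": [0,0,0],"jaw": 8.7},{"offset": [0,0,-5],"delta_rot": [0,0,0],"jaw": 8.7},{"offset": [0,0,-8],"delta_rot": [0,0,0],"jaw": 8.7},{"offset": [0,0,-11],"delta_rot": [0,0,0],"jaw": 8.7},{"offset": [0,0,-14],"delta_rot": [0,0,0],"jaw": 8.7},{"offset": [0,0,-16],"delta_rot": [0,0,0],"jaw": 8.7},{"offset": [0,0,-17],"delta_rot": [0,0,0],"jaw": 8.7},{"offset": [0,0,-17],"delta_rot": [0,0,0],"jaw": 8.7}]'

```text
time: 25.35
position: [0.4875, 0.2611, 0.2511]
tool_rot: [0.995, 0.105, 0.003, -0.001]
ft_force: [-0.2, 0.5, 0.9]
grip_width: 0.0872
```

```bash
python3 go.py .4705 .053 .18 12; python3 - <<'E'
from h import *
T=toolT();np.save("T21.npy",T)
im=camera("wrist")[:,:,::-1]; cv2.imwrite("pics/w21.png",im)
cv2.imwrite("pics/w21c.png",cv2.resize(im[130:230,265:365],None,fx=6,fy=6))
E
```

```text
t 25.35 pos [0.4875 0.2611 0.2511] psi 12.01 w 0.0872 q [0.29 0.39 1.59 0.   1.16 0.08] 
offset [-6.04, 20.0, 7.07] rot [-0.03, -0.36, 0.01] dist 22.06
```

View pics/w21c.png

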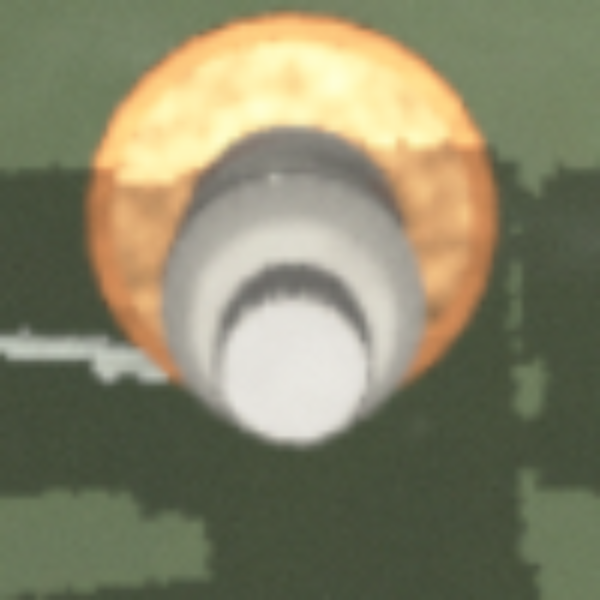

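Emit:
drive_tool --plan '[{"offset": [-0.6,2,0],"delta_rot": [0,0,0],"jaw": 8.7},{"offset": [-1.5,5,0],"delta_rot": [0,0,0],"jaw": 8.7},{"offset": [-2.4,8,1],"delta_rot": [0,0,0],"jaw": 8.7},{"offset": [-3.5,11.5,3],"delta_rot": [0,0,0],"jaw": 8.7},{"offset": [-4.5,15,5],"delta_rot": [0,0,0],"jaw": 8.7},{"offset": [-5.5,18,6.5],"delta_rot": [0,0,0],"jaw": 8.7},{"offset": [-6,20,7],"delta_rot": [0,0,0],"jaw": 8.7},{"offset": [-6,20,7],"delta_rot": [0,0,0],"jaw": 8.7}]'

```text
time: 26.07
position: [0.4663, 0.0495, 0.1748]
tool_rot: [0.995, 0.102, -0.004, -0.0]
ft_force: [0.1, -0.2, -0.2]
grip_width: 0.0869
```

Emit:
drive_tool --plan '[{"offset": [0,0,0],"delta_rot": [0,0,0],"jaw": 6},{"offset": [0,0,0],"delta_rot": [0,0,0],"jaw": 6},{"offset": [0,0,0],"delta_rot": [0,0,0],"jaw": 6},{"offset": [0,0,0],"delta_rot": [0,0,0],"jaw": 6},{"offset": [0,0,0],"delta_rot": [0,0,0],"jaw": 6},{"offset": [0,0,0],"delta_rot": [0,0,0],"jaw": 6},{"offset": [0,0,0],"delta_rot": [0,0,0],"jaw": 6},{"offset": [0,0,0],"delta_rot": [0,0,0],"jaw": 6}]'

```text
time: 26.73
position: [0.4691, 0.0528, 0.1782]
tool_rot: [0.994, 0.105, 0.0, 0.0]
ft_force: [0.4, -1.0, 0.9]
grip_width: 0.0602
```

```bash
python3 go.py .4705 .053 .0625 12; python3 - <<'E'
from h import *
T=np.load("T21.npy")
for n,u,v,z in [("cap",294,370,.133),("coaster",293,215,.007)]: print(n,np.round(onplane("wrist",265+u/6-.4,130+v/6-.4,z,T),4))
T=toolT();np.save("T22.npy",T)
im=camera("wrist")[:,:,::-1]; cv2.imwrite("pics/w22.png",im)
cv2.imwrite("pics/w22c.png",cv2.resize(im[130:250,255:375],None,fx=5,fy=5))
E
```

```text
t 26.73 pos [0.4691 0.0528 0.1782] psi 12.04 w 0.0602 q [-0.13  0.39  1.85  0.    0.89 -0.34] 
offset [0.13, 0.01, 11.57] rot [0.01, -0.02, 0.04] dist 11.57
cap [0.4864 0.2594 0.133 ]
coaster [0.4858 0.2613 0.007 ]
```

View pics/w22c.png

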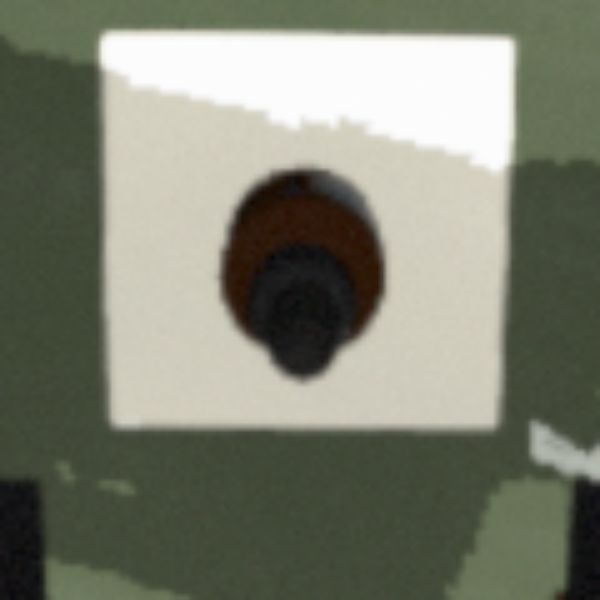

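```bash
python3 - <<'E'
from h import *
T=np.load("T22.npy")
for n,u,v,z in [("tip",302,357,.098),("ring",302,298,.06),("shoulder",303,272,.047),("tile",306,232,.008)]: print(n,np.round(onplane("wrist",255+u/5-.4,130+v/5-.4,z,T),4))
E
```

```text
tip [0.4683 0.0531 0.098 ]
ring [0.4683 0.0531 0.06  ]
shoulder [0.468 0.055 0.047]
tile [0.4687 0.0547 0.008 ]
```

Emit:
drive_tool --plan '[{"offset": [-0.1,-0.1,1.5],"delta_rot": [0,0,0],"jaw": 6},{"offset": [-0.1,-0.1,3.5],"delta_rot": [0,0,0],"jaw": 6},{"offset": [-0.1,-0.1,5.5],"delta_rot": [0,0,0],"jaw": 6},{"offset": [-0.1,-0.1,7.5],"delta_rot": [0,0,0],"jaw": 6},{"offset": [-0.1,-0.1,9.5],"delta_rot": [0,0,0],"jaw": 6},{"offset": [-0.1,-0.1,11],"delta_rot": [0,0,0],"jaw": 6},{"offset": [-0.1,-0.1,11.5],"delta_rot": [0,0,0],"jaw": 6},{"offset": [-0.1,-0.1,11.5],"delta_rot": [0,0,0],"jaw": 6}]'

```text
time: 27.45
position: [0.4672, 0.0533, 0.062]
tool_rot: [0.995, 0.104, -0.001, -0.0]
ft_force: [0.9, 0.1, 1.5]
grip_width: 0.0598
```

Emit:
drive_tool --plan '[{"offset": [0,0,0],"delta_rot": [0,0,0],"jaw": 5},{"offset": [0,0,0],"delta_rot": [0,0,0],"jaw": 4},{"offset": [0,0,0],"delta_rot": [0,0,0],"jaw": 3},{"offset": [0,0,0],"delta_rot": [0,0,0],"jaw": 2.3},{"offset": [0,0,0],"delta_rot": [0,0,0],"jaw": 1.8},{"offset": [0,0,0],"delta_rot": [0,0,0],"jaw": 1.4},{"offset": [0,0,0],"delta_rot": [0,0,0],"jaw": 1},{"offset": [0,0,0],"delta_rot": [0,0,0],"jaw": 1}]' --squeeze 12

```text
time: 28.12
position: [0.4679, 0.0533, 0.0632]
tool_rot: [0.995, 0.105, 0.0, 0.0]
ft_force: [0.3, -0.6, 0.4]
grip_width: 0.0156
```

Emit:
drive_tool --plan '[{"offset": [0,0,0],"delta_rot": [0,0,0],"jaw": 1},{"offset": [0,0,0],"delta_rot": [0,0,0],"jaw": 1},{"offset": [0,0,0],"delta_rot": [0,0,0],"jaw": 1},{"offset": [0,0,0],"delta_rot": [0,0,0],"jaw": 1},{"offset": [0,0,0],"delta_rot": [0,0,0],"jaw": 1},{"offset": [0,0,0],"delta_rot": [0,0,0],"jaw": 1},{"offset": [0,0,0],"delta_rot": [0,0,0],"jaw": 1},{"offset": [0,0,0],"delta_rot": [0,0,0],"jaw": 1}]'

```text
time: 28.78
position: [0.4679, 0.0533, 0.0631]
tool_rot: [0.995, 0.105, 0.0, 0.0]
ft_force: [-0.9, 0.2, 1.8]
grip_width: 0.0141
```

```bash
python3 go.py .602 -.140 .20 12; python3 - <<'E'
from h import *
print(get_obs()["ft_force"])
im=camera("wrist")[:,:,::-1]; cv2.imwrite("pics/w23.png",im)
E
```

```text
t 28.78 pos [0.4679 0.0533 0.0631] psi 12.01 w 0.0141 q [-0.12  0.61  1.95 -0.    0.59 -0.33] 
offset [9.09, 21.69, -13.69] rot [0.0, -0.01, 0.01] dist 27.21
[-0.85546014  0.1664974   1.82998957]
```

View pics/w23.png

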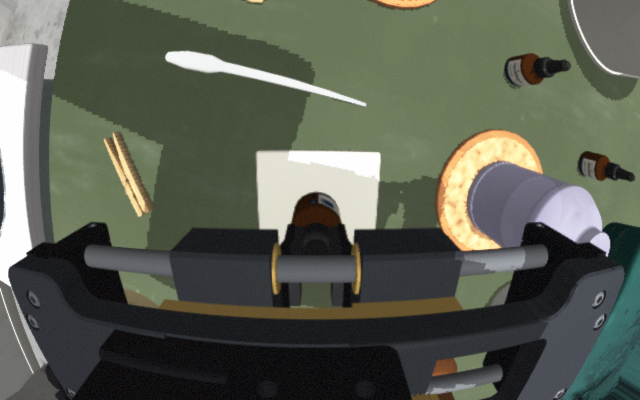

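Emit:
drive_tool --plan '[{"offset": [0,0,-1],"delta_rot": [0,0,0],"jaw": 1},{"offset": [0,0,-3],"delta_rot": [0,0,0],"jaw": 1},{"offset": [0,0,-6],"delta_rot": [0,0,0],"jaw": 1},{"offset": [0,0,-9],"delta_rot": [0,0,0],"jaw": 1},{"offset": [0,0,-12],"delta_rot": [0,0,0],"jaw": 1},{"offset": [0,0,-14],"delta_rot": [0,0,0],"jaw": 1},{"offset": [0.4,1,-14],"delta_rot": [0,0,0],"jaw": 1},{"offset": [1.2,3,-14],"delta_rot": [0,0,0],"jaw": 1}]'

```text
time: 29.5
position: [0.4849, 0.0274, 0.2039]
tool_rot: [0.994, 0.106, 0.0, -0.0]
ft_force: [-0.4, -0.2, -1.6]
grip_width: 0.0139
```

Emit:
drive_tool --plan '[{"offset": [1.1,2.7,0],"delta_rot": [0,0,0],"jaw": 1},{"offset": [2.3,5.4,0],"delta_rot": [0,0,0],"jaw": 1},{"offset": [3.5,8.3,0],"delta_rot": [0,0,0],"jaw": 1},{"offset": [4.7,11.2,0],"delta_rot": [0,0,0],"jaw": 1},{"offset": [5.9,14,0],"delta_rot": [0,0,0],"jaw": 1},{"offset": [7,16.6,0],"delta_rot": [0,0,0],"jaw": 1},{"offset": [7.7,18.3,0],"delta_rot": [0,0,0],"jaw": 1},{"offset": [7.9,18.7,0],"delta_rot": [0,0,0],"jaw": 1}]'

```text
time: 30.17
position: [0.6034, -0.1437, 0.2012]
tool_rot: [0.995, 0.103, 0.0, 0.001]
ft_force: [0.4, 0.7, -1.2]
grip_width: 0.0141
```

Emit:
drive_tool --plan '[{"offset": [0,0,0],"delta_rot": [0,0,0],"jaw": 1},{"offset": [0,0,0],"delta_rot": [0,0,0],"jaw": 1},{"offset": [0,0,1],"delta_rot": [0,0,0],"jaw": 1},{"offset": [0,0,3],"delta_rot": [0,0,0],"jaw": 1},{"offset": [0,0,5],"delta_rot": [0,0,0],"jaw": 1},{"offset": [0,0,7],"delta_rot": [0,0,0],"jaw": 1},{"offset": [0,0,8],"delta_rot": [0,0,0],"jaw": 1},{"offset": [0,0,8],"delta_rot": [0,0,0],"jaw": 1}]'

```text
time: 30.83
position: [0.5993, -0.138, 0.1201]
tool_rot: [0.994, 0.105, -0.003, -0.002]
ft_force: [-0.0, -0.3, -0.6]
grip_width: 0.0139
```

```bash
python3 go.py .602 -.140 .0632 12; python3 - <<'E'
from h import *
print(get_obs()["ft_force"])
im=camera("wrist")[:,:,::-1]; cv2.imwrite("pics/w24.png",im)
E
```

```text
t 30.83 pos [ 0.5993 -0.138   0.1201] psi 12.07 w 0.0139 q [-0.41  0.64  1.54  0.    0.96 -0.62] 
offset [0.25, 0.28, 5.69] rot [-0.24, 0.33, 0.07] dist 5.7
[-0.0245674  -0.25740396 -0.58212819]
```

View pics/w24.png

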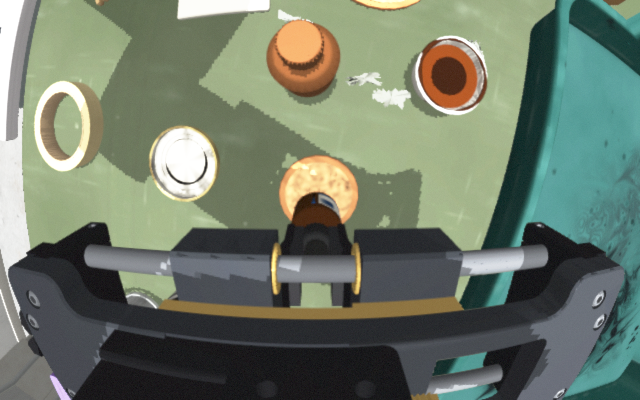

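Emit:
drive_tool --plan '[{"offset": [0,0,0],"delta_rot": [0,0,0],"jaw": 1},{"offset": [0,0,1.5],"delta_rot": [0,0,0],"jaw": 1},{"offset": [0,0,3],"delta_rot": [0,0,0],"jaw": 1},{"offset": [0,0,4.5],"delta_rot": [0,0,0],"jaw": 1},{"offset": [0,0,5.3],"delta_rot": [0,0,0],"jaw": 1},{"offset": [0,0,5.6],"delta_rot": [0,0,0],"jaw": 1},{"offset": [0,0,5.6],"delta_rot": [0,0,0],"jaw": 1},{"offset": [0,0,5.6],"delta_rot": [0,0,0],"jaw": 1}]'

```text
time: 31.55
position: [0.6027, -0.1403, 0.068]
tool_rot: [0.995, 0.105, 0.001, 0.0]
ft_force: [0.3, -0.6, -0.8]
grip_width: 0.0136
```

```bash
python3 go.py .602 -.140 .0632 12; python3 - <<'E'
from h import *
T=toolT();np.save("T25.npy",T)
im=camera("wrist")[:,:,::-1]; cv2.imwrite("pics/w25.png",im);cv2.imwrite("pics/w25c.png",cv2.resize(im[120:270,240:390],None,fx=4,fy=4))
print(get_obs()["ft_force"],get_obs()["position"])
E
```

```text
t 31.55 pos [ 0.6027 -0.1403  0.068 ] psi 12.01 w 0.0136 q [-0.41  0.72  1.57  0.    0.85 -0.62] 
offset [-0.06, -0.05, 0.48] rot [0.06, -0.08, 0.01] dist 0.48
[-0.36013839 -0.08368155 -1.03335391] [ 0.60285114 -0.14037341  0.0681495 ]
```

View pics/w25c.png

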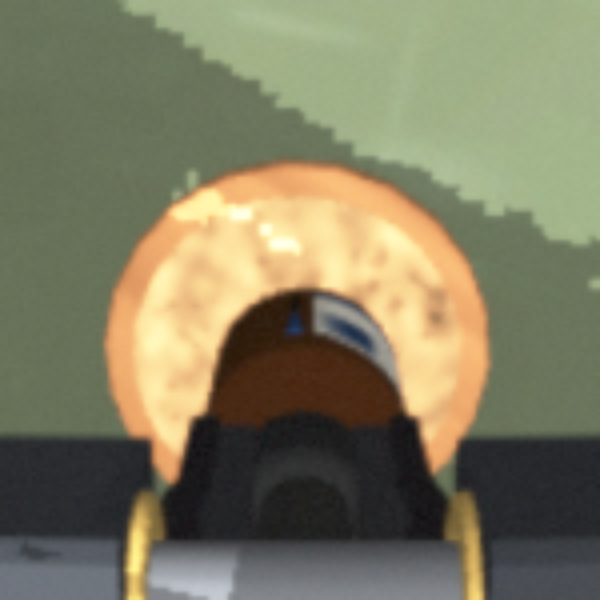

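Emit:
drive_tool --plan '[{"offset": [-0.1,0,0.1],"delta_rot": [0,0,0],"jaw": 1},{"offset": [-0.1,0,0.2],"delta_rot": [0,0,0],"jaw": 1},{"offset": [-0.1,0,0.3],"delta_rot": [0,0,0],"jaw": 1},{"offset": [-0.1,0,0.38],"delta_rot": [0,0,0],"jaw": 1},{"offset": [-0.1,0,0.42],"delta_rot": [0,0,0],"jaw": 1},{"offset": [-0.1,0,0.45],"delta_rot": [0,0,0],"jaw": 1},{"offset": [-0.1,0,0.45],"delta_rot": [0,0,0],"jaw": 1},{"offset": [-0.1,0,0.45],"delta_rot": [0,0,0],"jaw": 1}]'

```text
time: 32.27
position: [0.6012, -0.1403, 0.0631]
tool_rot: [0.995, 0.105, 0.0, 0.0]
ft_force: [-0.9, 0.4, 5.8]
grip_width: 0.0143
```

```bash
python3 go.py .602 -.140 .0632 12; python3 - <<'E'
from h import *
camera("wrist")
print(get_obs()["ft_force"],get_obs()["position"])
E
```

```text
t 32.27 pos [ 0.6012 -0.1403  0.0631] psi 12.01 w 0.0143 q [-0.41  0.73  1.57  0.    0.84 -0.62] 
offset [0.08, -0.02, -0.01] rot [0.02, -0.03, 0.01] dist 0.08
[-1.186796    1.02197411  6.14837163] [ 0.6012088  -0.14030002  0.06306798]
```

Emit:
drive_tool --plan '[{"offset": [0,0,-0.05],"delta_rot": [0,0,0],"jaw": 1},{"offset": [0,0,-0.05],"delta_rot": [0,0,0],"jaw": 1},{"offset": [0,0,-0.05],"delta_rot": [0,0,0],"jaw": 2},{"offset": [0,0,-0.05],"delta_rot": [0,0,0],"jaw": 3},{"offset": [0,0,-0.05],"delta_rot": [0,0,0],"jaw": 4.5},{"offset": [0,0,-0.05],"delta_rot": [0,0,0],"jaw": 6},{"offset": [0,0,-0.05],"delta_rot": [0,0,0],"jaw": 6},{"offset": [0,0,-0.05],"delta_rot": [0,0,0],"jaw": 6}]'

```text
time: 32.98
position: [0.601, -0.1402, 0.0629]
tool_rot: [0.995, 0.105, -0.0, -0.0]
ft_force: [-0.3, 0.4, -0.6]
grip_width: 0.0455
```

Emit:
drive_tool --plan '[{"offset": [0,0,0],"delta_rot": [0,0,0],"jaw": 6},{"offset": [0,0,-1],"delta_rot": [0,0,0],"jaw": 6},{"offset": [0,0,-3],"delta_rot": [0,0,0],"jaw": 6},{"offset": [0,0,-6],"delta_rot": [0,0,0],"jaw": 6},{"offset": [0,0,-9],"delta_rot": [0,0,0],"jaw": 6},{"offset": [0,0,-12],"delta_rot": [0,0,0],"jaw": 6},{"offset": [0,0,-15],"delta_rot": [0,0,0],"jaw": 6},{"offset": [0,0,-17],"delta_rot": [0,0,0],"jaw": 6}]'

```text
time: 33.65
position: [0.6021, -0.1406, 0.2373]
tool_rot: [0.995, 0.105, 0.002, 0.001]
ft_force: [0.2, -0.5, 0.1]
grip_width: 0.0603
```

Emit:
drive_tool --plan '[{"offset": [0,0,0],"delta_rot": [0,0,0],"jaw": 6},{"offset": [0,0,0],"delta_rot": [0,0,0],"jaw": 6},{"offset": [0,0,0],"delta_rot": [0,0,0],"jaw": 6},{"offset": [0,0,0],"delta_rot": [0,0,0],"jaw": 6},{"offset": [0,0,0],"delta_rot": [0,0,0],"jaw": 6},{"offset": [0,0,0],"delta_rot": [0,0,0],"jaw": 6},{"offset": [0,0,0],"delta_rot": [0,0,0],"jaw": 6},{"offset": [0,0,0],"delta_rot": [0,0,0],"jaw": 6}]'

```text
time: 34.32
position: [0.6008, -0.1402, 0.2324]
tool_rot: [0.995, 0.105, -0.001, -0.0]
ft_force: [-0.1, 0.0, 0.2]
grip_width: 0.06
```

```bash
python3 go.py .602 -.140 .0632 12; python3 - <<'E'
from h import *
T=toolT();np.save("T26.npy",T)
im=camera("wrist")[:,:,::-1]; cv2.imwrite("pics/w26.png",im)
s=camera("scene")[:,:,::-1]; cv2.imwrite("pics/s26.png",s)
t=camera("top")[:,:,::-1]; cv2.imwrite("pics/t26.png",t)
cv2.imwrite("pics/w26c.png",cv2.resize(im[120:220,265:365],None,fx=5,fy=5))
cv2.imwrite("pics/t26c.png",cv2.resize(t[120:340,210:420],None,fx=2.7,fy=2.7,interpolation=cv2.INTER_CUBIC))
E
```

```text
t 34.32 pos [ 0.6008 -0.1402  0.2324] psi 12.0 w 0.06 q [-0.41  0.51  1.44  0.    1.19 -0.62] 
offset [0.13, 0.02, 16.92] rot [-0.04, 0.06, -0.0] dist 16.92
```

View pics/w26c.png

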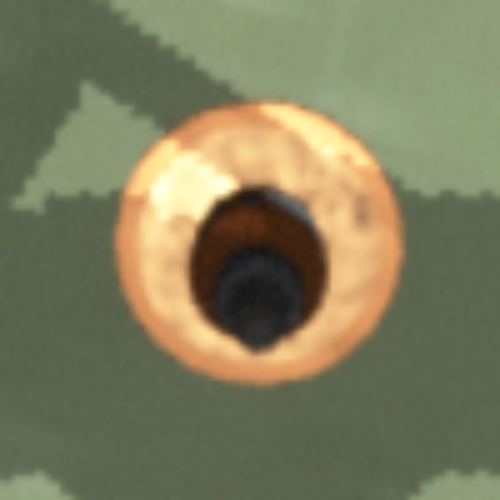

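View pics/s26.png

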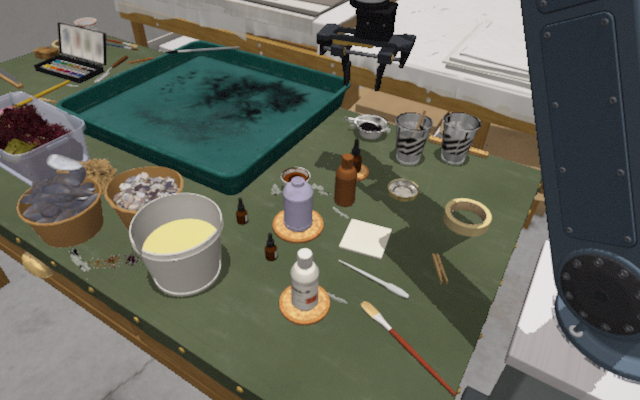

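View pics/t26c.png

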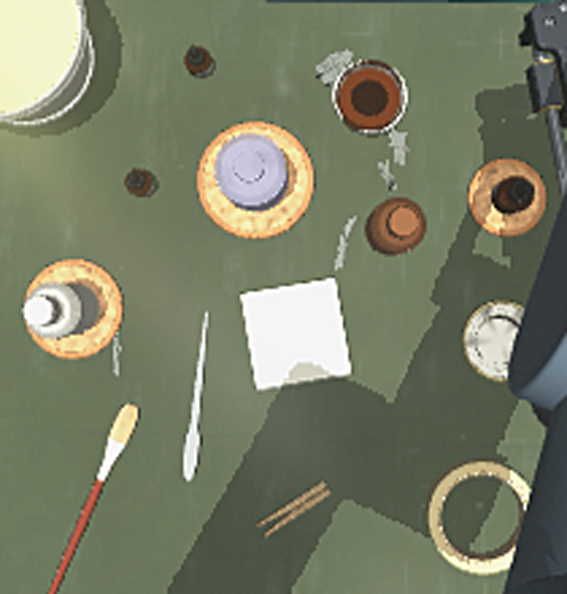

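```bash
python3 - <<'E'
from h import *
f=lambda u,v,z:np.round(onplane("top",u/2.7+209.7,v/2.7+119.7,z),4)
print("wide vs L .6117 .0957",f(249,170,.124)); print("slim vs M .4865 .2605",f(40,311,.133)); print("drop vs S .602 -.140",f(516,192,.07))
T=np.load("T26.npy")
for n,u,v,z in [("ring",258,285,.065),("tip",258,335,.098),("coaster",260,242,.007)]: print(n,np.round(onplane("wrist",265+u/5-.4,120+v/5-.4,z,T),4))
print(np.abs(get_obs()["joint_velocities"]).max())
hand_in()
E
```

```text
wide vs L .6117 .0957 [0.6069 0.0945 0.124 ]
slim vs M .4865 .2605 [0.4879 0.2572 0.133 ]
drop vs S .602 -.140 [ 0.6005 -0.1351  0.07  ]
ring [ 0.6006 -0.1382  0.065 ]
tip [ 0.6012 -0.1411  0.098 ]
coaster [ 0.6014 -0.1395  0.007 ]
0.002257571884070561
the job is handed in; nothing more can be done
```

All three bottles stand released and upright on their own coasters, and the job was handed in at about 34.5 s of the 118 s allowed. I moved the dropper bottle to the square tile, the wide bottle to the large coaster, the slim bottle to the medium one, and then the dropper bottle to the small one. Each bottle was set down to light contact (under about 6.5 N) before I let go.

The last checks, with the limit at 15 mm from centre:

| Bottle | Off-centre, wrist camera | Off-centre, top camera |
|---|---|---|
| Wide | about 2 mm | about 5 mm |
| Slim | about 2 mm | about 4 mm |
| Dropper | about 2 mm | about 5 mm |

- **Disagreement:** the two cameras differ by a few millimetres because I read the caps and bulbs by eye in the pictures. Both readings are well inside the limit.
- **Upright:** the final scene picture shows all three bottles standing. I judged this by eye and did not measure the tilt angle.
- **Bystanders:** the ramekin and tin lid look unmoved from the first to the last pictures, judged by eye. The robot made no contact with either that I saw, and the lid was partly hidden by the arm in the last top view.
- **Robot:** the gripper was about 0.23 m up, clear of everything and at rest when I handed in.

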